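Pack the barista's travel case and click it shut

ROBOT

A 6-joint arm with a two-finger parallel gripper is mounted at the origin on a cart in front of the work surface, level with it; the furniture and walls round the work are solid. World frame = base frame: x ahead of the robot, y to its left, z up, the work surface at z = 0. Lengths are in m, angles in degrees, forces in N, time in s.
With the tool pointing down it reaches from about 0.4 to 0.825 m from the base axis. Payload 7 kg.
Tool frame: the origin (TCP) lies at the very end of the fingers, on their centre line; the grasp point (between the pads) lies 19 mm behind it (r.hold_point_z is the distance from the TCP to the grasp point, in m); z points along the fingers, y is the direction in which the jaws open and shut (so a half turn about z gives the same grasp; the last joint's range is limited). The gripper opens to 88 mm and grips with 3 to 60 N. Pads are 19 mm wide; open, the fingers measure 130 mm over their backs; the gripper's body (78 mm by 193 mm) begins 47 mm behind the grasp point.
Start: joints at [-60.499, 20.546, 0.682, 0, -70.136, -16.507], TCP at [0.152, -0.658, 0.2] pointing down, gripper open.
Joint ranges: [-176.03, 176.03], [-82.01, 121.73], [-58.28, 71.71], [-173.87, 95.51], [-174.79, -0.11], [-173.66, 173.66]. Speed limits (degrees/s): [136.94, 136.94, 172.46, 180, 180, 180].

INTERFACE

Orientations are given as [roll, pitch, yaw] about the fixed x, y, z axes, in that order (R = Rz(yaw) Ry(pitch) Rx(roll)).
In Python, from plant import r gives the robot as it stands. The module is installed in compiled form; this text tells all that it offers.
- The arm moves only by the shell command python3 -m inch 'ROWS' [FORCE]. ROWS is text: rows parted by semicolons, each of 7 numbers parted by spaces: the shift along the tool's x, y, z in m, then the turn, a rotation vector about the tool's x, y, z in rad, then the opening, from 0 (shut) to 1 (fully open). In form: tx ty tz ax ay az jaw; .... A call has 1 to 20 rows; each row shifts and turns the commanded pose from where the row before left it, along the tool's axes as they then stand; what a row does not reach is not made up. A row lasts 1/12 s, in which the tool goes at most 41.7 mm and 7.16 degrees, less where a joint would pass 70% of its speed; a pose out of reach is approached as far as the arm can. A call with a gripper value outside its range is refused whole. The fingers move at their own pace and stop on an object; FORCE is the grip in N (left out, the last holds). Time passes only in rows, so rows that do not move let the fingers close. It gives the time, the measured TCP pose, the force and the opening at its end, in the units of the state.
- r.get_state(): the state, without advancing time (a new reading comes with each control period).
- r.capture(name): name is "scene" or "top" or "wrist"; returns the picture (420x560x3 uint8, red, green, blue); there is no depth.
- r.camera_params(name): a dict with "vfov" (degrees; the focal length in pixels is half the picture's height over the tangent of half this angle, whatever the lens; pixels are square), "cx", "cy" (the principal point, pixels), "R" (3x3) and "t" (3): a world point X has camera coordinates R X + t. Camera axes: x right, y down, z forward; pixel columns grow to the right and rows downward; lengths in m; the calibration is good to about 2 mm. A picture is of the moment at which its call begins: read the wrist's pose just before it. camera_params takes no time and is no camera call; for the wrist camera it gives the pose at the moment of the call.
- r.close_job(): hands the job in, once; it reports no verdict.
Trained networks look in the newest picture that a camera, given by its name, has taken for a name from the list of things; names that differ only in an ending like _2 or _b are one class to them, and where a whole thing is asked for, a point or a joint stands for the part that bears it (a point fixed in the world has none). Each returns a list of dicts, best first, with "p" (0 to 1); they miss things now and then, are a little off and sometimes report something else, mostly with a low value. They report only what shows in the picture. A call takes as long as a camera call. They do not tell look-alikes from the thing itself.
- r.recognise(target, camera): "xy" ([column, row] in pixels, amid what is visible of it).
The state is a dict: "time_s": time; "joints": joint angles; "qd": joint speeds; "joint_torque": joint torques, N m; "tcp_pos": TCP position; "eef_rot": TCP orientation; "contact_force": force on the tool from outside, world axes, zero at the start; "moment": the same for the moment, N m; "gripper_width": finger opening in m.
Only numpy, scipy, OpenCV 4.12 (cv2) and the standard library are available. Lean on these libraries where they do the work, as an engineer would, in place of code of your own. Each camera call takes 0.05 s, during which the arm holds its last target.

TASK

Pack the coffee kit for the road: lay the portafilter flat in its cut-out in the foam of the open hard case, its basket in the wide end, and stand the tamper upright in the round pocket. Then swing the lid over and press its free edge down past the orange spring catch until it clicks, so that the lid is fully shut and held by the catch. Leave the cup in its place in the case, and do not disturb the glass tumbler, the milk jug and the white bowl.

Things in the scene. Friction and masses are not known exactly. Their poses are not given: they have to be found in the camera images.
- case: Dark hard case fixed on the worktop: 190 mm (its x) by 250 mm (its y), walls 5 mm, rim 70 mm up. Origin: centre of its underside; z up; lid hinge on its +x side, orange catch on its -x side. Inside, grey foam with its top 50 mm up: portafilter cut-out along the -x half; in the +x half the tamper's round pocket (+y) and a pocket (-y) where an espresso cup already stands.
- nest_portafilter (a point): Centre of the floor of the portafilter's cut-out: case x -40, y 0, z 30 mm; case axes. Home: centre of the portafilter's underside here, its +y (basket) along the case's -y; 4 mm play. Wide end 77 x 78 mm at -y, handle channel 40 mm wide at +y; between them (case y -24 to 28 mm, x -90 to 5 mm) a finger cut-out with its floor 10 mm up.
- nest_tamper (a point): Centre of the floor of the round tamper pocket: case x 48, y 58, z 10 mm; case axes. 65 mm wide, 40 mm deep: 4 mm of play all round the tamper's foot.
- portafilter_grip (a point): Point in the portafilter's black handle close to the steel basket: 5 mm from mid-length towards the basket, 18 mm above the underside; it about balances here. Portafilter: 198 mm long along y (basket at +y, handle at -y), 41 mm high, 0.48 kg; basket 69 mm wide, handle 28 mm wide and 30 mm high. Lies flat on the worktop, z up.
- tamper_mid (a point): Centre of the coffee tamper, half-way up its 83 mm. Steel foot 57 mm across and 17 mm high; dark wooden handle from 26 mm up to the top, 32 mm across at its thickest; 0.34 kg. It stands upright on the worktop, z up.
- cup_mid (a point): Centre (26 mm up) of the green espresso cup that already stands in the case (65 x 91 mm with its handle, 52 mm high). To be left there.
- lid_edge (a point): Where to press: small orange thumb pad on the lid's outer face, mid-width, 10 mm in from the free edge; 180 mm from the hinge line, 34 mm off the hinge plane. Lid: shell 190 x 250 x 34 mm, with a tongue at the free edge that goes down outside the case. Shut, its top is 104.5 mm above the worktop. Lid axes: x from free edge to hinge, z out of the outer face.
- lid_hinge (a point): Middle of the lid's hinge line, 70.5 mm up on the case's +x rim; case axes (the lid turns about y, its free edge lies towards -x when shut).
- lid (a joint): Opening of the lid, rad: 0 shut, 1.57 upright, at most 2.0; starts near 1.8, leaning away from the case. Stiff hinge: the lid (0.3 kg) stays where it is left; moving it takes 1 to 4 N at the free edge. Lowered without pressing, its tongue stops on the catch at about 0.11.
- catch (a joint): Outward lean of the orange spring catch, rad: 0 at rest. Pressing the lid home pushes it out to about 0.12, then it springs back to 0 over the lid's tongue with a click. This takes 10 to 15 N on the thumb pad.
- catch_top (a point): Middle of the top of the orange catch (58 mm wide, bevelled towards the case) on the case's -x side, 81 mm above the worktop.
- tumbler: Glass tumbler, 81 mm across, 92 mm high, upright; origin at the centre of its underside. Bystander.
- milk_jug: Steel milk jug, 78 x 103 x 84 mm, upright; origin at the centre of its underside. Bystander.
- salt_bowl: White bowl, 105 mm across, 48 mm high; origin at the centre of its underside. Bystander.
Mind the look-alikes: they are no part of the job. Leave any turquoise look-alike of the part that bears tamper_mid alone.

How it is judged:
By the outcome, as a careful person would: the job done as asked, in the order asked, and still so for the second after the job is handed in, with the robot touching nothing.
It also fails if it takes over 72 s, if anything falls off the work surface, if the arm or the gripper's body presses on something with over 40 N, if the wrist force passes 120 N, or if a joint passes its speed limit or range.

## Working session

There is one attempt and no reset: what is moved stays moved. The work goes in short steps, Python scripts to look and compute and a shell command to move; the robot and the scene stay as the last step left them, time stands still between calls to the robot, and variables do not carry over. Pictures are saved under pics/ and viewed, and the job is handed in when it is done.

```bash
mkdir -p pics; ls; cat > h.py <<'E'
import numpy as np, cv2, json
from plant import r
from scipy.spatial.transform import Rotation as Ro
def cap(name,fn):
    im=r.capture(name); cv2.imwrite('pics/'+fn+'.png',im[:,:,::-1]); return im
def cam(name):
    c=r.camera_params(name); f=210/np.tan(np.radians(c['vfov'])/2)
    return f,c['cx'],c['cy'],np.array(c['R']),np.array(c['t'])
def ray(name,uv,c=None):
    f,cx,cy,R,t=c or cam(name)
    d=R.T@np.array([(uv[0]-cx)/f,(uv[1]-cy)/f,1]); return -R.T@t,d
def atz(name,uv,z,c=None):
    o,d=ray(name,uv,c); return o+d*(z-o[2])/d[2]
def proj(name,X,c=None):
    f,cx,cy,R,t=c or cam(name); p=R@np.array(X)+t; return [cx+f*p[0]/p[2],cy+f*p[1]/p[2]]
E
python3 - <<'E'
from h import *
np.set_printoptions(precision=4,suppress=True)
cap('scene','s0');cap('top','t0')
for n in ('scene','top'):
    c=cam(n);print(n,c[0],c[1],c[2],'pos',-c[3].T@c[4],c[3][2])
print(r.get_state(), r.hold_point_z)
E
```

```text
pics
scene 489.56945745726 285.3200038998225 207.00919620891324 pos [ 0.7279 -1.1362  0.5807] [-0.1232  0.908  -0.4004]
top 383.5005970808048 281.71267261343553 206.9542329931271 pos [ 0.3854 -0.0157  1.1125] [ 0.1944  0.0019 -0.9809]
{'time_s': 0.1, 'joints': array([-60.4994,  20.5883,   0.6393,  -0.0171, -70.1357, -16.5061]), 'qd': array([-0.0342, -0.0931,  0.175 ,  0.1221,  0.0157, -0.0757]), 'joint_torque': array([ -0.002 , -58.4163,  29.3752,   7.0155,   0.0102,  -0.0001]), 'tcp_pos': array([ 0.1516, -0.6573,  0.1996]), 'eef_rot': array([ 179.9142,   -0.0087, -167.0113]), 'contact_force': array([-0.5426, -0.0908, -0.039 ]), 'moment': array([ 0.0295, -0.048 , -0.0241]), 'gripper_width': 0.08773316375487746} 0.0188
```

View pics/s0.png

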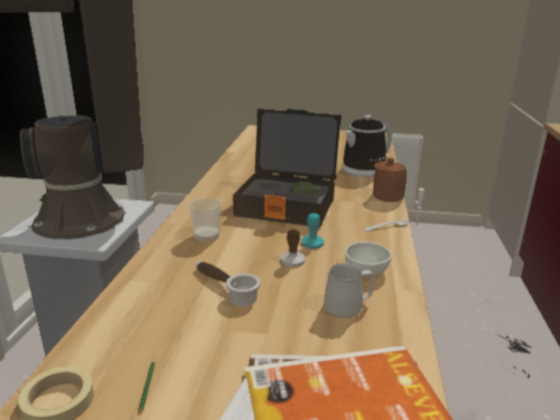

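View pics/t0.png

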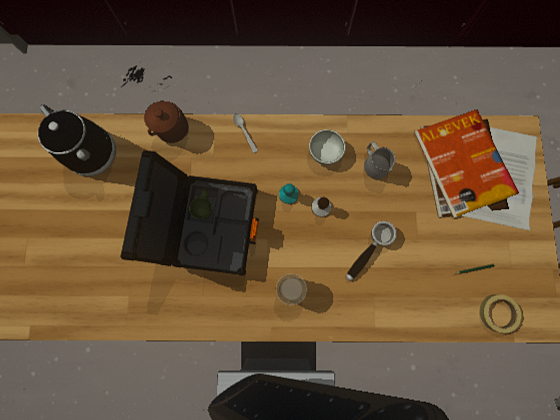

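```bash
python3 - <<'E'
from h import *
np.set_printoptions(precision=4,suppress=True)
H={'portafilter_grip':.018,'tamper_mid':.0415,'cup_mid':.036,'lid_edge':.2,'catch_top':.081,'lid_hinge':.0705,'nest_tamper':.01,'nest_portafilter':.03,'case':0,'tumbler':0,'milk_jug':0,'salt_bowl':0}
for n in H:
    for c in ('top','scene'):
        for d in r.recognise(n,c)[:3]:
            print(n,c,np.round(d['xy'],1),round(d['p'],2),atz(c,d['xy'],H[n]))
print(r.get_state()['time_s'])
E
```

```text
portafilter_grip top [370.5 240.1] 0.97 [ 0.507 -0.268  0.018]
portafilter_grip scene [235.7 281.3] 0.74 [ 0.5069 -0.2693  0.018 ]
tamper_mid top [288.5 190. ] 0.79 [ 0.6474 -0.0328  0.0415]
tamper_mid top [319.6 208. ] 0.73 [ 0.5952 -0.1214  0.0415]
tamper_mid scene [291.1 254.8] 0.96 [ 0.6128 -0.1769  0.0415]
tamper_mid scene [316.  238.8] 0.95 [ 0.6615 -0.0889  0.0415]
cup_mid top [196.7 205.4] 0.6 [0.6021 0.23   0.036 ]
cup_mid scene [305.  187.7] 0.73 [0.5987 0.2557 0.036 ]
lid_edge scene [297.9 146.7] 0.57 [0.5865 0.1368 0.2   ]
catch_top top [374.5 239.3] 0.67 [ 0.5022 -0.2643  0.081 ]
catch_top top [252.6 228.8] 0.46 [0.5291 0.065  0.081 ]
catch_top scene [276.  208.7] 0.9 [ 0.5525 -0.018   0.081 ]
lid_hinge top [185.6 219.9] 0.95 [0.5542 0.2507 0.0705]
lid_hinge scene [291.1 167.9] 0.59 [0.5449 0.3319 0.0705]
nest_tamper top [183.9 220.3] 0.82 [0.5628 0.271  0.01  ]
nest_tamper scene [286.3 167.2] 0.82 [0.5053 0.5103 0.01  ]
nest_portafilter top [185.3 221.3] 0.79 [0.5568 0.2617 0.03  ]
nest_portafilter scene [292.1 166.2] 0.89 [0.5314 0.467  0.03  ]
case top [185.4 223.4] 0.72 [0.5553 0.2687 0.    ]
case scene [285.3 171.4] 0.83 [0.5043 0.4932 0.    ]
tumbler top [294.6 285.7] 0.63 [ 0.378  -0.0513  0.    ]
tumbler scene [206.2 220.2] 0.64 [0.3462 0.0506 0.    ]
milk_jug top [375.7 161.1] 0.76 [ 0.749  -0.2974  0.    ]
milk_jug top [188.1 218.7] 0.28 [0.5693 0.2615 0.    ]
milk_jug scene [273.7 210.3] 0.42 [0.5193 0.1507 0.    ]
salt_bowl top [324.6 147.3] 0.85 [ 0.7921 -0.1434  0.    ]
1.3
```

Candidates for the tamper are the one with the dark handle at top (321,206) / scene (293,247), and a turquoise one at top (288,191) / scene (314,230). The description calls for a dark wooden handle with a steel foot, so I choose the first and leave the turquoise one. I'll check this in a close crop.

```bash
python3 - <<'E'
import cv2
a=cv2.imread('pics/t0.png')
cv2.imwrite('pics/t0a.png',cv2.resize(a[145:280,115:270],None,fx=5,fy=4.4,interpolation=cv2.INTER_CUBIC)[:, :] if 0 else cv2.resize(a[150:280,120:270],None,fx=4.6,fy=4.6,interpolation=cv2.INTER_CUBIC))
cv2.imwrite('pics/t0b.png',cv2.resize(a[175:295,270:410],None,fx=5,fy=5,interpolation=cv2.INTER_CUBIC))
E
```

```text
(no output)
```

View pics/t0a.png

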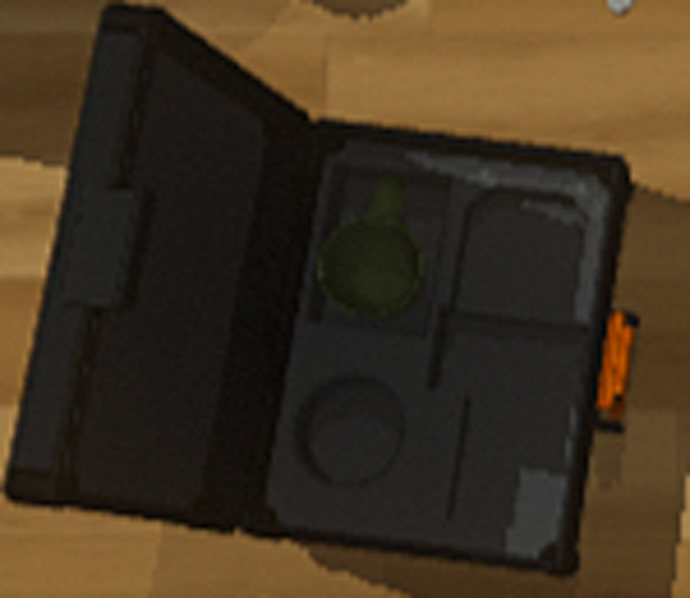

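View pics/t0b.png

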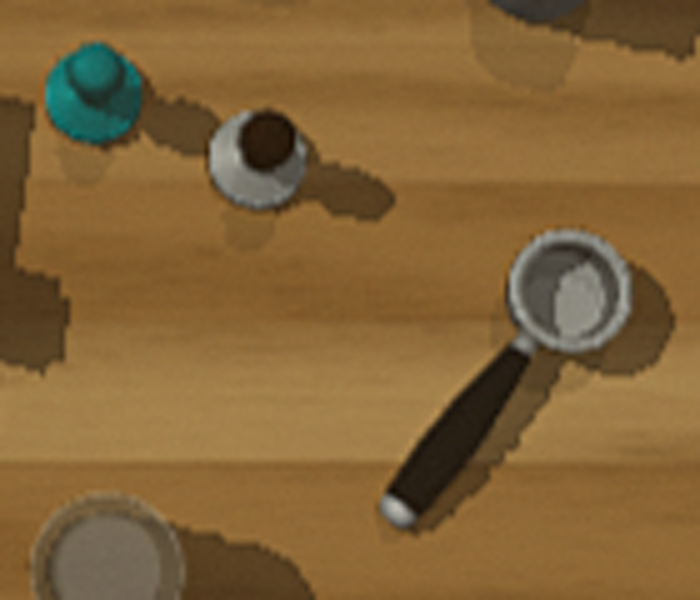

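```bash
python3 - <<'E'
from h import *
np.set_printoptions(precision=4,suppress=True)
px=lambda u,v,s,x0,y0:((u+.5)/s-.5+x0,(v+.5)/s-.5+y0)
A=lambda u,v:px(u,v,4.6,120,150)
B=lambda u,v:px(u,v,5,270,175)
TR=atz('top',A(629,160),.07);BR=atz('top',A(578,573),.07);TL=atz('top',A(316,121),.07)
print('TR',TR,'BR',BR,'len',np.linalg.norm(TR-BR),'TL',TL,'len',np.linalg.norm(TR-TL))
# case y axis = from TR(-y) to BR(+y)
y=(BR-TR)/np.linalg.norm(BR-TR); th=np.degrees(np.arctan2(y[1],y[0]))-90
x=np.array([y[1],-y[0],0]); 
c=(TR+BR)/2+.095*x
print('case c',c,'yaw',th, 'tl-based x', (TL-TR)/np.linalg.norm(TL-TR),x)
print('catch',atz('top',A(618,366),.081),'pred',c-.1*x)
tp=atz('top',A(352,431),.05); print('tamper pocket',tp,'pred',c+.048*x+.058*y)
print('cup',atz('top',A(372,266),.06))
b=atz('top',B(570,290),.041); e=atz('top',B(398,512),.015)
n=atz('top',B(526,343),.02)
print('basket',b,'handle end',e,np.linalg.norm((b-e)[:2]),'dir',np.degrees(np.arctan2((b-e)[1],(b-e)[0])), np.degrees(np.arctan2((n-e)[1],(n-e)[0])))
print('tamper foot',atz('top',B(258,160),.017-.004),'top',atz('top',B(267,141),.08), 'turq', atz('top',B(94,93),.013))
print('tumbler',atz('top',B(108,570),.092))
E
```

```text
TR [0.6562 0.0578 0.07  ] BR [0.408 0.083 0.07 ] len 0.24944742523277433 TL [0.6798 0.25   0.07  ] len 0.1935856020706843
case c [0.5417 0.1649 0.07  ] yaw 84.20723471987816 tl-based x [0.1222 0.9925 0.    ] [0.1009 0.9949 0.    ]
catch [0.5281 0.0613 0.081 ] pred [0.5316 0.0654 0.07  ]
tamper pocket [0.492  0.2232 0.05  ] pred [0.4888 0.2185 0.07  ]
cup [0.5915 0.2136 0.06  ]
basket [ 0.5258 -0.3003  0.041 ] handle end [ 0.4029 -0.2046  0.015 ] 0.15577150862006903 dir -37.91758879667901 -38.19437854580382
tamper foot [ 0.605  -0.1289  0.013 ] top [ 0.6023 -0.1271  0.08  ] turq [ 0.6447 -0.033   0.013 ]
tumbler [ 0.3712 -0.0395  0.092 ]
```

```bash
cat >> h.py <<'E'
np.set_printoptions(precision=4,suppress=True)
def plan(N,pos,yaw,rp=(180,0),rot=None):
    s=r.get_state(); R0=Ro.from_euler('xyz',s['eef_rot'],degrees=True)
    R1=rot if rot is not None else Ro.from_euler('xyz',[rp[0],rp[1],yaw],degrees=True)
    w=(R0.inv()*R1).as_rotvec(); wi=w/N
    S=sum(Ro.from_rotvec(k*wi).as_matrix() for k in range(N))
    tot=R0.inv().apply(np.array(pos)-s['tcp_pos'])
    t=np.linalg.solve(S,tot)
    print('N',N,'t/row',np.round(t,4),'w/row',np.round(wi,4),'deg/row',np.degrees(np.linalg.norm(wi)).round(2),'| t',round(s['time_s'],2),'tot',tot.round(4),'w',w.round(4))
def st():
    s=r.get_state(); print('t',round(s['time_s'],2),'tcp',s['tcp_pos'],'rot',s['eef_rot'].round(2),'F',s['contact_force'].round(2),'M',s['moment'].round(2),'w',round(s['gripper_width'],4)); return s
E
python3 - <<'E'
from h import *
plan(14,[.479,-.264,.2],142)
E
```

```text
N 14 t/row [-0.0184  0.033   0.    ] w/row [ 0.     -0.      0.0636] deg/row 3.64 | t 1.3 tot [-0.4074  0.31    0.0005] w [ 0.   -0.    0.89]
```

```bash
python3 -m inch '-.0184 .033 0 0 0 .0636 1;-.0184 .033 0 0 0 .0636 1;-.0184 .033 0 0 0 .0636 1;-.0184 .033 0 0 0 .0636 1;-.0184 .033 0 0 0 .0636 1;-.0184 .033 0 0 0 .0636 1;-.0184 .033 0 0 0 .0636 1;-.0184 .033 0 0 0 .0636 1;-.0184 .033 0 0 0 .0636 1;-.0184 .033 0 0 0 .0636 1;-.0184 .033 0 0 0 .0636 1;-.0184 .033 0 0 0 .0636 1;-.0184 .033 0 0 0 .0636 1;-.0184 .033 0 0 0 .0636 1;0 0 0 0 0 0 1;0 0 0 0 0 0 1'
python3 - <<'E'
from h import *
st();c=cam('wrist');cap('wrist','w1');print('campos',-c[3].T@c[4],c[3][2]);np.save('w1.npy',np.array([c[0],c[1],c[2],*c[3].ravel(),*c[4]]))
print(r.get_state()['joints'])
E
```

```text
time_s: 2.63
tcp_pos: [0.4809, -0.2636, 0.2]
eef_rot: [-180.0, -0.0, 142.1]
contact_force: [-0.7, -0.5, -0.7]
gripper_width: 0.0877
t 2.63 tcp [ 0.4809 -0.2636  0.2   ] rot [-179.98   -0.04  142.13] F [-0.73 -0.54 -0.7 ] M [-0.11  0.04  0.06] w 0.0877
campos [ 0.4162 -0.2134  0.3845] [ 0.2335 -0.1815 -0.9553]
[  -8.3402    8.6278  -15.4805   -0.0057  -65.9441 -119.5706]
```

View pics/w1.png

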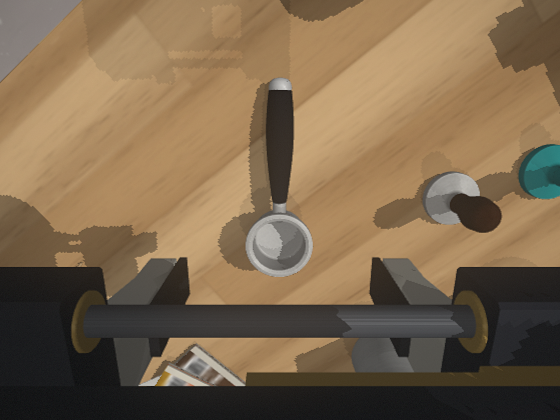

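The wrist view shows the portafilter nearly aligned with the tool: cap end (280,80), neck (281,205), basket rim centre (279,243). The steel-foot tamper is at (452,198), with the turquoise one at the right edge.

```bash
python3 - <<'E'
from h import *
a=np.load('w1.npy');c=(a[0],a[1],a[2],a[3:12].reshape(3,3),a[12:])
im=cv2.imread('pics/w1.png');g=cv2.cvtColor(im,cv2.COLOR_BGR2GRAY)
for y in (100,120,140,160,180,195):
    x=np.where(g[y,260:302]<60)[0]+260; m=(x.min()+x.max())/2; print(y,x.min(),x.max(),atz('wrist',(m,y),.015,c)[:2], 'w',np.linalg.norm(atz('wrist',(x.min()-.5,y),.015,c)-atz('wrist',(x.max()+.5,y),.015,c)))
b=atz('wrist',(279.3,243),.041,c);e=atz('wrist',(280,79),.015,c);print('bask',b,'end',e,np.linalg.norm((b-e)[:2]),np.degrees(np.arctan2(*(b-e)[1::-1])))
print('rim front/back',atz('wrist',(279.3,277),.035,c),atz('wrist',(246,244),.041,c),atz('wrist',(312.5,244),.041,c))
print('tamper foot',atz('wrist',(452,197),.015,c))
E
```

```text
100 268 291 [ 0.4156 -0.2123] w 0.023369870883520875
120 266 292 [ 0.4302 -0.2243] w 0.02670731293854611
140 266 292 [ 0.4455 -0.2363] w 0.027136923733930514
160 268 291 [ 0.4617 -0.2482] w 0.024516084535851183
180 270 288 [ 0.4778 -0.2614] w 0.019731139469872736
195 272 286 [ 0.4905 -0.2713] w 0.015773843434522473
bask [ 0.5252 -0.2979  0.041 ] end [ 0.4007 -0.2002  0.015 ] 0.15831532700430975 -38.133704117420095
rim front/back [ 0.5579 -0.3234  0.035 ] [ 0.5052 -0.3254  0.041 ] [ 0.5469 -0.2719  0.041 ]
tamper foot [ 0.6041 -0.1288  0.015 ]
```

```bash
python3 -m inch '0 0 .036 0 0 0 1;0 0 .036 0 0 0 1;0 0 .036 0 0 0 1;0 0 .036 0 0 0 1;0 0 .036 0 0 0 1;0 0 .012 0 0 0 1;0 0 .006 0 0 0 1;0 0 0 0 0 0 1;0 0 0 0 0 0 0;0 0 0 0 0 0 0;0 0 0 0 0 0 0;0 0 0 0 0 0 0;0 0 0 0 0 0 0;0 0 0 0 0 0 0;0 0 0 0 0 0 0' 40
python3 -m inch '0 0 -.01 0 0 0 0;0 0 -.02 0 0 0 0;0 0 -.03 0 0 0 0;0 0 -.03 0 0 0 0;0 0 -.03 0 0 0 0;0 0 -.03 0 0 0 0;0 0 0 0 0 0 0;0 0 0 0 0 0 0'
python3 - <<'E'
from h import *
st();c=cam('wrist');cap('wrist','w2');np.save('w2.npy',np.array([c[0],c[1],c[2],*c[3].ravel(),*c[4]]))
cap('scene','s2')
print(r.get_state()['joints'])
E
```

```text
time_s: 3.93
tcp_pos: [0.4797, -0.2647, 0.0027]
eef_rot: [180.0, 0.0, 142.0]
contact_force: [-0.1, 0.4, -0.3]
gripper_width: 0.0465
time_s: 4.6
tcp_pos: [0.4808, -0.265, 0.1553]
eef_rot: [179.9, 0.2, 142.0]
contact_force: [-0.1, 0.6, -0.6]
gripper_width: 0.0007
t 4.6 tcp [ 0.4808 -0.265   0.1553] rot [179.87   0.25 141.99] F [-0.11  0.63 -0.63] M [-0.06  0.08  0.05] w 0.0007
[  -8.4011   10.7357  -19.4665   -0.0234  -59.8029 -119.6161]
```

View pics/w2.png

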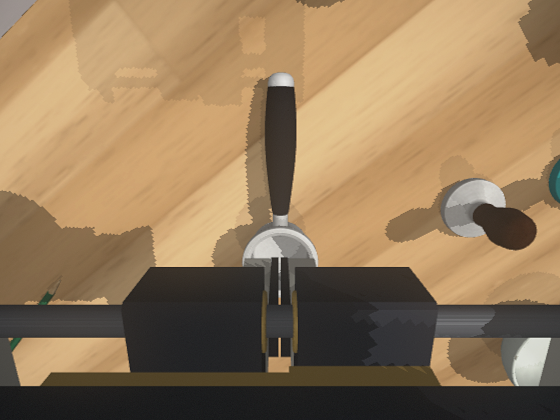

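View pics/s2.png

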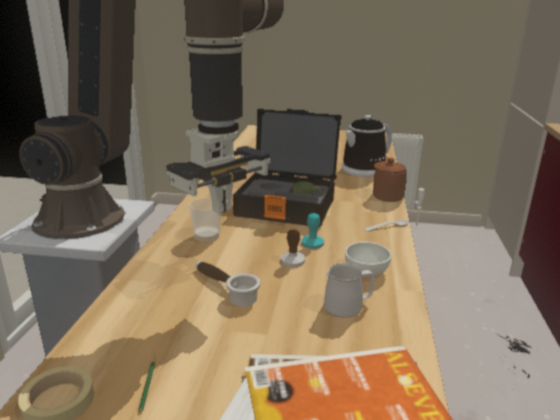

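```bash
python3 -m inch '0 0 0 0 0 0 .65;0 0 0 0 0 0 .65;0 0 .02 0 0 0 .65;0 0 .02 0 0 0 .65;0 0 .02 0 0 0 .65;0 0 .02 0 0 0 .65;0 0 .02 0 0 0 .65;0 0 .02 0 0 0 .65;0 0 .02 0 0 0 .65;0 0 .01 0 0 0 .65;0 0 .003 0 0 0 .65;0 0 0 0 0 0 0;0 0 0 0 0 0 0;0 0 0 0 0 0 0;0 0 0 0 0 0 0;0 0 0 0 0 0 0;0 0 0 0 0 0 0;0 0 0 0 0 0 0;0 0 0 0 0 0 0' 40
python3 -m inch '0 0 0 0 0 0 0;0 0 0 0 0 0 0;0 0 0 0 0 0 0'
```

```text
time_s: 6.28
tcp_pos: [0.4802, -0.2646, 0.0003]
eef_rot: [180.0, 0.1, 142.0]
contact_force: [-2.9, 4.6, 11.7]
gripper_width: 0.0132
time_s: 6.53
tcp_pos: [0.4802, -0.2646, 0.0006]
eef_rot: [180.0, 0.1, 142.0]
contact_force: [-1.2, 5.0, 10.6]
gripper_width: 0.0121
```

```bash

python3 - <<'E'
from h import *
st();im=cap('wrist','w3');cap('scene','s3')
E
```

```text
t 6.53 tcp [ 0.4802 -0.2646  0.0006] rot [179.96   0.07 142.01] F [-1.18  4.98 10.62] M [ 1.46  0.62 -0.02] w 0.0121
```

View pics/w3.png

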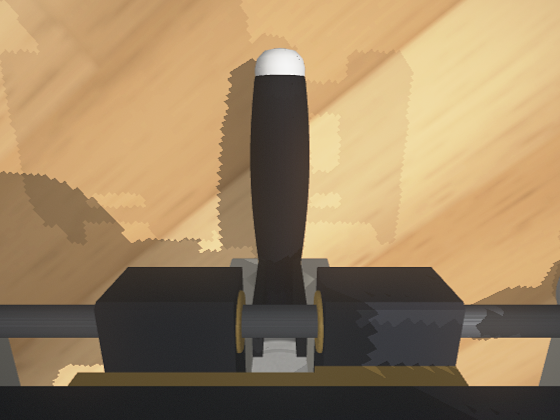

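View pics/s3.png

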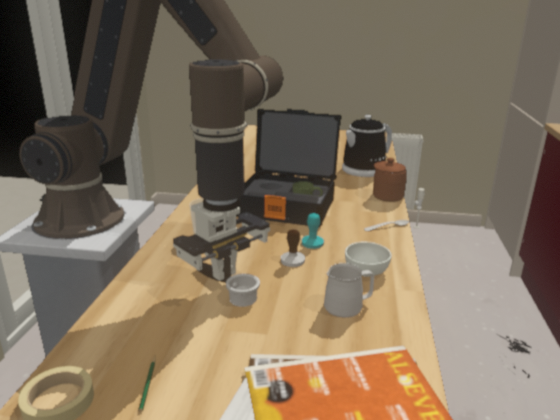

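```bash
python3 -m inch '0 0 -.005 0 0 0 0;0 0 -.01 0 0 0 0;0 0 -.015 0 0 0 0;0 0 -.02 0 0 0 0;0 0 -.02 0 0 0 0;0 0 -.03 0 0 0 0;0 0 -.02 0 0 0 0;0 0 -.01 0 0 0 0;0 0 0 0 0 0 0;0 0 0 0 0 0 0'
python3 - <<'E'
from h import *
st();im=cap('wrist','w4');im=cap('scene','s4')
cv2.imwrite('pics/s4c.png',cv2.resize(im[150:320,150:330,::-1],None,fx=3.3,fy=3.3,interpolation=cv2.INTER_CUBIC))
E
```

```text
time_s: 7.47
tcp_pos: [0.4794, -0.2646, 0.1296]
eef_rot: [180.0, 0.0, 142.0]
contact_force: [0.1, 0.4, -0.6]
gripper_width: 0.0002
t 7.47 tcp [ 0.4794 -0.2646  0.1296] rot [179.96   0.02 141.96] F [ 0.12  0.36 -0.6 ] M [-0.02 -0.01 -0.01] w 0.0002
```

View pics/w4.png

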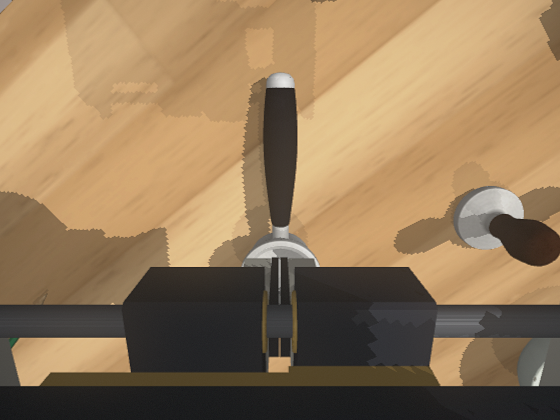

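View pics/s4c.png

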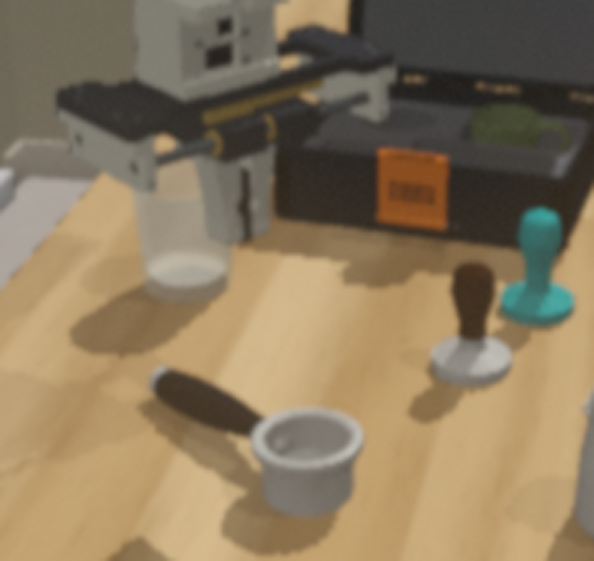

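```bash

python3 - <<'E'
from h import *
c=cam('wrist');st()
im=cv2.imread('pics/w4.png');g=cv2.cvtColor(im,cv2.COLOR_BGR2GRAY)
for y in (95,110,130,150,170,190,210,222):
    x=np.where(g[y,258:305]<60)[0]+258; m=(x.min()+x.max())/2; print(y,x.min(),x.max(),[atz('wrist',(m,y),z,c)[:2] for z in (.015,.03)], 'w',np.linalg.norm(atz('wrist',(x.min()-.5,y),.018,c)-atz('wrist',(x.max()+.5,y),.018,c)))
print('end',atz('wrist',(281,72),.015,c),'black end',atz('wrist',(281,227),.02,c))
cv2.imwrite('pics/w4c.png',cv2.resize(im[60:300,200:360],None,fx=2.5,fy=2.5))
print('proj grip z',[proj('wrist',(.482,-.264,z),c) for z in (0,.018)])
cs=cam('scene');print('scene proj grip',proj('scene',(.482,-.264,.018),cs),proj('scene',(.478,-.261,.0),cs))
E
```

```text
t 7.57 tcp [ 0.4786 -0.2644  0.1283] rot [-179.97   -0.11  141.96] F [-0.08  0.05 -0.96] M [-0.1  -0.02 -0.04] w 0.0005
95 266 294 [array([ 0.4107, -0.2105]), array([ 0.4109, -0.2107])] w 0.022450632391077315
110 264 295 [array([ 0.4193, -0.2178]), array([ 0.4191, -0.2176])] w 0.025063751580188438
130 264 296 [array([ 0.4318, -0.227 ]), array([ 0.4309, -0.2264])] w 0.026257722908411805
150 264 295 [array([ 0.4441, -0.2372]), array([ 0.4426, -0.236 ])] w 0.025873192009720252
170 265 294 [array([ 0.4571, -0.2473]), array([ 0.4549, -0.2456])] w 0.02465422483790341
190 268 292 [array([ 0.4708, -0.2575]), array([ 0.4679, -0.2553])] w 0.020888009985201204
210 270 289 [array([ 0.4844, -0.2687]), array([ 0.4808, -0.2659])] w 0.0169939827001127
222 272 288 [array([ 0.4932, -0.275 ]), array([ 0.4892, -0.272 ])] w 0.014593469611573642
end [ 0.3979 -0.1996  0.015 ] black end [ 0.4959 -0.2761  0.02  ]
proj grip z [[np.float64(281.9689066226332), np.float64(200.12878994835688)], [np.float64(282.12527813490897), np.float64(205.64886605468715)]]
scene proj grip [np.float64(224.91298017716392), np.float64(278.9320099673771)] [np.float64(223.73169179201813), np.float64(285.1735350921849)]
```

View pics/w4c.png

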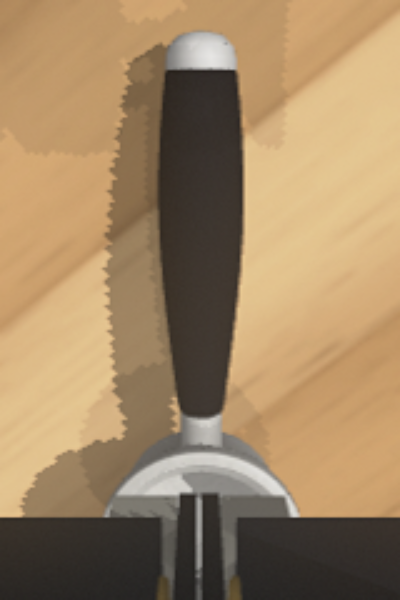

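```bash

python3 - <<'E'
from h import *
c=cam('wrist');cs=cam('scene');ct=cam('top')
def tri(*rays):
    A=np.zeros((3,3));b=np.zeros(3)
    for o,d in rays:
        d=d/np.linalg.norm(d);P=np.eye(3)-np.outer(d,d);A+=P;b+=P@o
    X=np.linalg.solve(A,b);return X,[np.linalg.norm(np.cross(X-o,d/np.linalg.norm(d))) for o,d in rays]
S=lambda u,v:((u+.5)/3.3-.5+150,(v+.5)/3.3-.5+150)
print('cap',tri(ray('wrist',(281,76),c),ray('scene',S(158,378),cs)))
print('blackend',tri(ray('wrist',(281,227),c),ray('scene',S(258,424),cs)))
print('basket rim centre scene',atz('scene',S(307,437),.041,cs))
print('TCP proj wrist',proj('wrist',r.get_state()['tcp_pos'],c),'scene',proj('scene',r.get_state()['tcp_pos'],cs), 's4c',3.3*(np.array(proj('scene',r.get_state()['tcp_pos'],cs))-150))
E
```

```text
cap (array([ 0.4005, -0.2009,  0.0098]), [np.float64(0.0005848170552752614), np.float64(0.0005848170552752847)])
blackend (array([ 0.4926, -0.2748,  0.0281]), [np.float64(0.0011374796655314024), np.float64(0.0011374796655314332)])
basket rim centre scene [ 0.5305 -0.3052  0.041 ]
TCP proj wrist [np.float64(279.3081036132783), np.float64(256.1093348078015)] scene [np.float64(221.51202486001364), np.float64(232.7758619286069)] s4c [235.9897 273.1603]
```

```bash

python3 - <<'E'
from h import *
c=cam('wrist');s=r.get_state();T=s['tcp_pos'];R=Ro.from_euler('xyz',s['eef_rot'],degrees=True).as_matrix()
print('f',c[0])
for b in (0,.01,.02,.03):
    for y in (-.044,.044):
        X=T+R@np.array([0.0095,y,-b]); X2=T+R@np.array([-0.0095,y,-b]);print(b,y,proj('wrist',X,c),proj('wrist',X2,c))
im=cv2.imread('pics/w1.png');cv2.imwrite('pics/w1c.png',cv2.resize(im[240:370,80:280],None,fx=4,fy=4,interpolation=cv2.INTER_CUBIC))
im=cv2.imread('pics/s4.png');cv2.imwrite('pics/s4d.png',cv2.resize(im[170:240,160:280],None,fx=6,fy=6,interpolation=cv2.INTER_CUBIC))
E
```

```text
f 362.1656467979026
0 -0.044 [np.float64(198.70023223227173), np.float64(240.14241356115906)] [np.float64(200.94101293012724), np.float64(271.7221798601072)]
0 0.044 [np.float64(359.8935857824183), np.float64(240.05452614252778)] [np.float64(357.6707224884152), np.float64(271.63151326039826)]
0.01 -0.044 [np.float64(194.6265094941073), np.float64(247.2072477395736)] [np.float64(197.096106666781), np.float64(280.13818028068647)]
0.01 0.044 [np.float64(364.0015712645607), np.float64(247.113639574664)] [np.float64(361.5498186119761), np.float64(280.041588169472)]
0.02 -0.044 [np.float64(190.1170923863263), np.float64(255.0276827950362)] [np.float64(192.85254744819395), np.float64(289.4267802418467)]
0.02 0.044 [np.float64(368.54883303502595), np.float64(254.9276001601793)] [np.float64(365.83103934111045), np.float64(289.32348938754353)]
0.03 -0.044 [np.float64(185.09813402989118), np.float64(263.73178732438856)] [np.float64(188.14494477900072), np.float64(299.731111044796)]
0.03 0.044 [np.float64(373.60981029923073), np.float64(263.6243233450067)] [np.float64(370.5803319480375), np.float64(299.6201939076421)]
```

View pics/w1c.png

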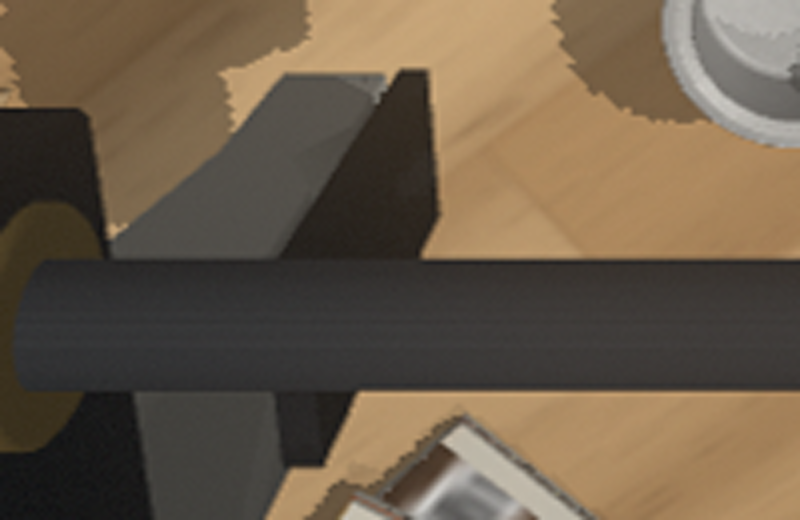

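View pics/s4d.png

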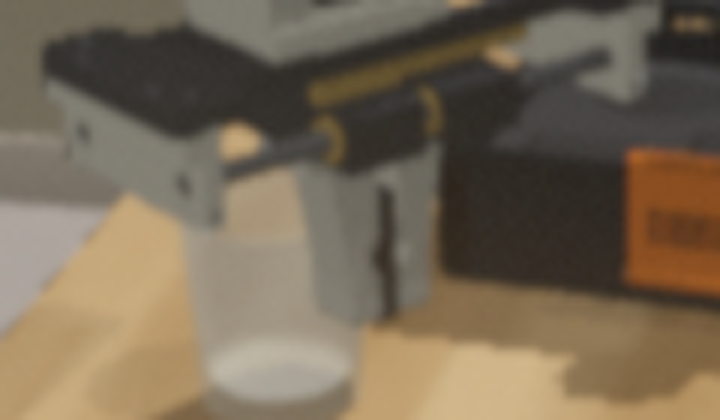

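The scene and wrist views both put the real fingertips about 20 mm short of the reported TCP, so the first grips caught only the top of the handle and slipped. I'll go lower in a guarded way and watch the force.

```bash
python3 -m inch '0 0 0 0 0 0 .65;0 0 0 0 0 0 .65;0 0 0 0 0 0 .65;0 0 .02 0 0 0 .65;0 0 .02 0 0 0 .65;0 0 .02 0 0 0 .65;0 0 .02 0 0 0 .65;0 0 .02 0 0 0 .65;0 0 .02 0 0 0 .65;0 0 .01 0 0 0 .65;0 0 .004 0 0 0 .65;0 0 .002 0 0 0 .65;0 0 0 0 0 0 .65'
python3 - <<'E'
from h import *
st();im=cap('scene','s5')
cv2.imwrite('pics/s5c.png',cv2.resize(im[200:320,150:310,::-1],None,fx=4.5,fy=4.5,interpolation=cv2.INTER_CUBIC))
E
```

```text
time_s: 8.65
tcp_pos: [0.4799, -0.2648, -0.0063]
eef_rot: [-180.0, 0.0, 142.0]
contact_force: [0.0, 0.9, -0.1]
gripper_width: 0.0572
t 8.65 tcp [ 0.4799 -0.2648 -0.0063] rot [-180.      0.01  141.99] F [ 0.03  0.85 -0.1 ] M [-0.11 -0.06  0.03] w 0.0572
```

View pics/s5c.png

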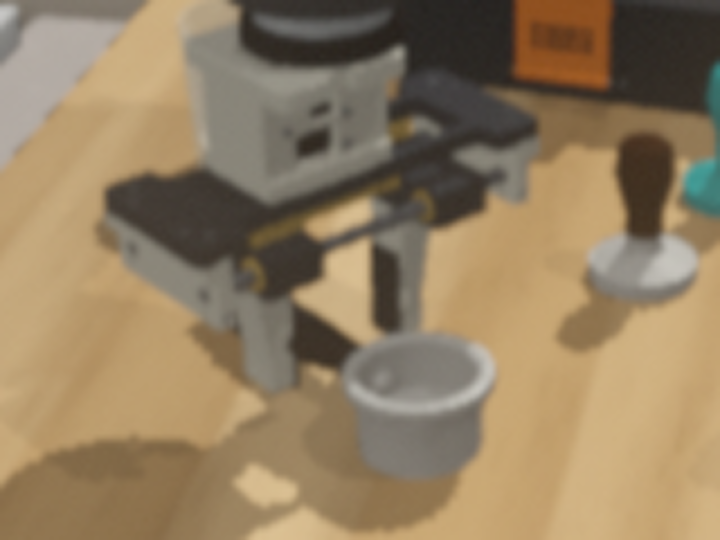

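```bash
python3 -m inch '0 0 .004 0 0 0 .65;0 0 .004 0 0 0 .65;0 0 .002 0 0 0 .65;0 0 0 0 0 0 .65'
python3 -m inch '0 0 0 0 0 0 0;0 0 0 0 0 0 0;0 0 0 0 0 0 0;0 0 0 0 0 0 0;0 0 0 0 0 0 0;0 0 0 0 0 0 0;0 0 0 0 0 0 0;0 0 0 0 0 0 0;0 0 0 0 0 0 0;0 0 0 0 0 0 0' 40
```

```text
time_s: 9.03
tcp_pos: [0.4793, -0.2647, -0.0168]
eef_rot: [-180.0, -0.0, 142.0]
contact_force: [0.7, 0.3, -0.6]
gripper_width: 0.0573
time_s: 9.87
tcp_pos: [0.4797, -0.2646, -0.0165]
eef_rot: [180.0, 0.0, 142.0]
contact_force: [0.3, 1.9, 0.9]
gripper_width: 0.0187
```

```bash
python3 -m inch '0 0 -.01 0 0 0 0;0 0 -.02 0 0 0 0;0 0 -.03 0 0 0 0;0 0 -.035 0 0 0 0;0 0 -.035 0 0 0 0;0 0 -.03 0 0 0 0;0 0 -.02 0 0 0 0;0 0 0 0 0 0 0;0 0 0 0 0 0 0;0 0 0 0 0 0 0'
python3 - <<'E'
from h import *
st();c=cam('wrist');cap('wrist','w6');np.save('w6.npy',np.array([c[0],c[1],c[2],*c[3].ravel(),*c[4]]))
im=cap('scene','s6')
cv2.imwrite('pics/s6c.png',cv2.resize(im[130:290,150:310,::-1],None,fx=3.5,fy=3.5,interpolation=cv2.INTER_CUBIC))
E
```

```text
time_s: 10.7
tcp_pos: [0.478, -0.2642, 0.1618]
eef_rot: [-180.0, -0.2, 141.9]
contact_force: [-0.8, 0.9, -5.4]
gripper_width: 0.0186
t 10.7 tcp [ 0.478  -0.2642  0.1618] rot [-179.97   -0.17  141.93] F [-0.81  0.87 -5.43] M [-0.02  0.09  0.04] w 0.0186
```

View pics/w6.png

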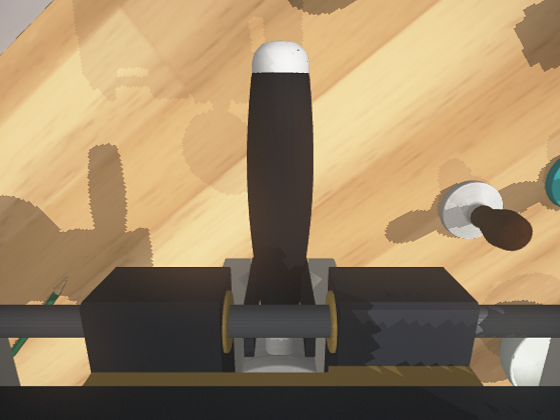

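View pics/s6c.png

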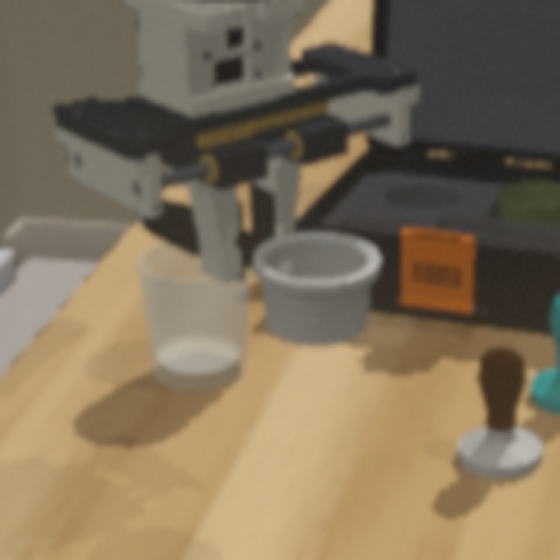

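```bash

python3 - <<'E'
from h import *
a=np.load('w6.npy');c=(a[0],a[1],a[2],a[3:12].reshape(3,3),a[12:]);cs=cam('scene')
T=np.array([.478,-.2642,.1618]);dr=np.array([np.cos(np.radians(-38.07)),np.sin(np.radians(-38.07)),0]);nr=np.array([-dr[1],dr[0],0])
im=cv2.imread('pics/w6.png');g=cv2.cvtColor(im,cv2.COLOR_BGR2GRAY)
for z in (.010,.015,.02):
    e=atz('wrist',(280,41),T[2]+.0165+z,c)-T; print(z,'end along',e@dr,'lat',e@nr)
for y in (90,120,150,180,210,240):
    x=np.where(g[y,235:325]<70)[0]+235; m=(x.min()+x.max())/2; p=atz('wrist',(m,y),T[2]+.0165+.015+.00006*(y-90),c)-T; print(y,x.min(),x.max(),p@dr,p@nr)
b=atz('scene',((317+.5)/3.5-.5+150,(262+.5)/3.5-.5+130),T[2]+.0165+.041,cs)-T; print('basket',b@dr,b@nr)
cw=-c[3].T@c[4]-T; print('cam',cw@dr,cw@nr,cw[2])
E
```

```text
0.01 end along -0.10482414942932088 lat 0.00029783516733652385
0.015 end along -0.10408745549774606 lat 0.0002871030170220345
0.02 end along -0.10335076156617125 lat 0.0002763708667075451
90 250 309 -0.08616752344612959 9.458290817040731e-05
120 248 311 -0.07459740746244409 9.334217112381804e-05
150 247 312 -0.06275179856561144 9.211007758706372e-05
180 248 312 -0.05061020489631509 0.0002985114178070526
210 249 310 -0.038150265232071066 8.967445139827413e-05
240 252 307 -0.0253469689201191 8.847240502494237e-05
basket 0.07757372633289317 -0.010575244565359326
cam -0.0815107492533743 -4.179422868041192e-05 0.1847298915243527
```

```bash

python3 - <<'E'
from h import *
cs=cam('scene')
dr=np.array([np.cos(np.radians(-38.07)),np.sin(np.radians(-38.07)),0]);nr=np.array([-dr[1],dr[0],0]);k=np.array([0,0,1])
def draw(im,T,s,off,tilts,cols):
    for ti,col in zip(tilts,cols):
        t=np.radians(ti);dd=dr*np.cos(t)-k*np.sin(t);kk=k*np.cos(t)+dr*np.sin(t)
        G=T+k*.0345 # grip point at 18 above underside; TCP+.0165+.018
        for cz,rr in ((.041-.018,.0345),(-.018,.028)):
            P=[proj('scene',G+dd*.0595+kk*cz+rr*(np.cos(a)*dd+np.sin(a)*nr),cs) for a in np.linspace(0,6.283,60)]
            P=((np.array(P)-off+.5)*s).astype(int);cv2.polylines(im,[P],True,col,1)
im=cv2.imread('pics/s6.png');c=cv2.resize(im[130:290,150:310],None,fx=3.5,fy=3.5,interpolation=cv2.INTER_CUBIC)
draw(c,np.array([.478,-.2642,.1618]),3.5,[150,130],[0,8],[(0,0,255),(0,255,0)]);
im=cv2.imread('pics/s5.png');d=cv2.resize(im[200:320,150:310],None,fx=3.5,fy=3.5,interpolation=cv2.INTER_CUBIC)
draw(d,np.array([.4797,-.2646,-.0165]),3.5,[150,200],[0],[(0,0,255)])
cv2.imwrite('pics/ov1.png',np.vstack([c[:,:],d])[150:])
E
```

```text
(no output)
```

View pics/ov1.png

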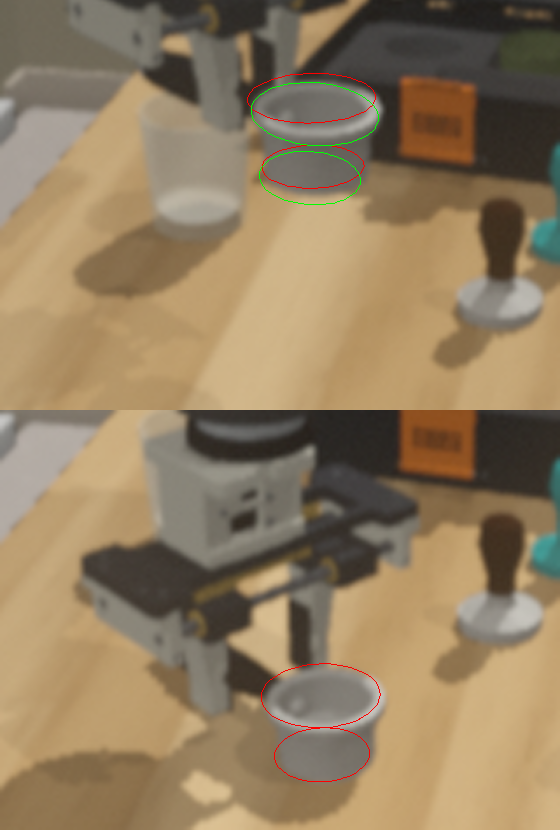

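```bash
python3 - <<'E'
from h import *
plan(15,[.543,.1246,.162],174.2)
E
```

```text
N 15 t/row [ 0.0062  0.0259 -0.    ] w/row [-0.     -0.0003 -0.0375] deg/row 2.15 | t 10.8 tot [ 0.1886  0.3463 -0.0005] w [-0.0003 -0.004  -0.5628]
```

```bash
python3 -m inch '.003 .013 0 0 0 -.0375 0;.0062 .0259 0 0 0 -.0375 0;.0062 .0259 0 0 0 -.0375 0;.0062 .0259 0 0 0 -.0375 0;.0062 .0259 0 0 0 -.0375 0;.0062 .0259 0 0 0 -.0375 0;.0062 .0259 0 0 0 -.0375 0;.0062 .0259 0 0 0 -.0375 0;.0062 .0259 0 0 0 -.0375 0;.0062 .0259 0 0 0 -.0375 0;.0062 .0259 0 0 0 -.0375 0;.0062 .0259 0 0 0 -.0375 0;.0062 .0259 0 0 0 -.0375 0;.0062 .0259 0 0 0 -.0375 0;.0062 .0259 0 0 0 -.0375 0;.003 .013 0 0 0 0 0;0 0 0 0 0 0 0;0 0 0 0 0 0 0;0 0 0 0 0 0 0'
python3 - <<'E'
from h import *
st();c=cam('wrist');cap('wrist','w7');np.save('w7.npy',np.array([c[0],c[1],c[2],*c[3].ravel(),*c[4]]))
im=cap('top','t7')
cv2.imwrite('pics/t7c.png',cv2.resize(im[140:290,110:270,::-1],None,fx=3.7,fy=3.7,interpolation=cv2.INTER_CUBIC))
print(r.get_state()['joints'])
E
```

```text
time_s: 12.38
tcp_pos: [0.5372, 0.1248, 0.1627]
eef_rot: [-179.9, -0.1, 174.2]
contact_force: [-0.2, -0.5, -5.5]
gripper_width: 0.0184
t 12.38 tcp [0.5372 0.1248 0.1627] rot [-179.94   -0.07  174.22] F [-0.2  -0.52 -5.53] M [-0.02  0.05 -0.  ] w 0.0184
[  33.3744   10.6434  -18.0875    0.0017  -61.3224 -129.2212]
```

View pics/w7.png

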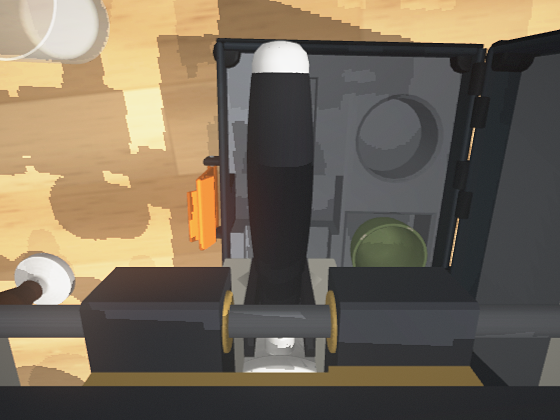

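View pics/t7c.png

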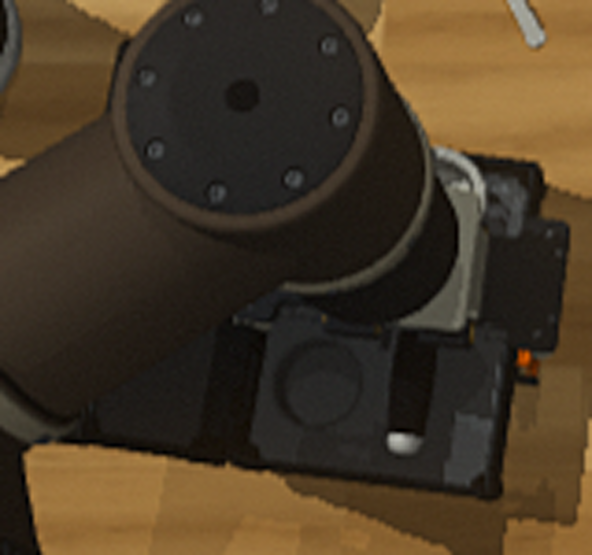

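```bash
python3 - <<'E'
import cv2
im=cv2.imread('pics/w7.png');cv2.imwrite('pics/w7c.png',cv2.resize(im[20:270,180:500],None,fx=2.4,fy=2.4,interpolation=cv2.INTER_CUBIC))
E
```

```text
(no output)
```

View pics/w7c.png

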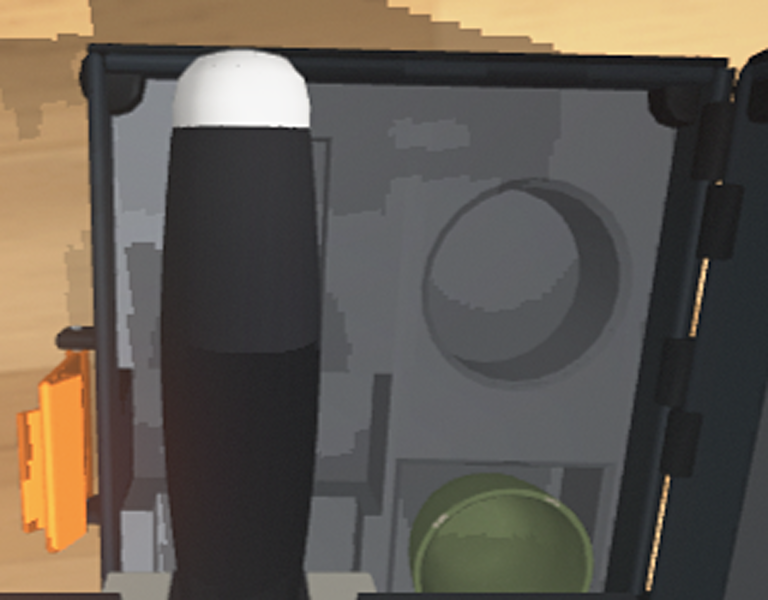

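```bash
cat > fit.py <<'E'
from h import *
from scipy.optimize import least_squares
a=np.load('w7.npy');c=(a[0],a[1],a[2],a[3:12].reshape(3,3),a[12:])
px=lambda u,v:np.array([(u+.5)/2.4-.5+180,(v+.5)/2.4-.5+20])
pts=[((-.095,.125,.07),px(88,46)),((.095,.125,.07),px(730,60)),((.048,.058,.05),px(522,283)),((.005,.028,.05),px(391,375)),((.005,-.024,.05),px(380,515)),((-.020,.103,.05),px(329,138))]
L=px(104,575)
def W(p,P):
    t=p[2];return np.array([p[0]+np.cos(t)*P[0]-np.sin(t)*P[1],p[1]+np.sin(t)*P[0]+np.cos(t)*P[1],P[2]])
def res(p,full=False):
    o=[]
    for P,u in pts: o.append((np.array(proj('wrist',W(p,P),c))-u))
    q=np.array(proj('wrist',W(p,(-.095,-.04,.07)),c));q0=np.array(proj('wrist',W(p,(-.095,.06,.07)),c));n=(q-q0)/np.linalg.norm(q-q0)
    d=(L-q);o.append(np.array([n[0]*d[1]-n[1]*d[0],0]))
    return np.array(o) if full else np.concatenate(o)
s=least_squares(res,[.5417,.1649,np.radians(84.2)],loss='soft_l1')
print(s.x[:2],np.degrees(s.x[2]));print(res(s.x,True))
p=s.x;print('nest pf',W(p,(-.04,0,.03)),'grip tcp',W(p,(-.04,-.005,0)),'tamper',W(p,(.048,.058,.01)))
d=np.degrees(p[2])-90;print('basket dir',d)
E
python3 fit.py
```

```text
[0.546  0.1721] 83.20738156193907
[[-2.597   1.0257]
 [ 1.34    0.2786]
 [ 1.1146  0.6397]
 [-0.0823 -1.9156]
 [ 0.4    -1.4793]
 [ 0.0151  0.0793]
 [-2.0453  0.    ]]
nest pf [0.5412 0.1324 0.03  ] grip tcp [0.5462 0.1318 0.    ] tamper [0.4941 0.2266 0.01  ]
basket dir -6.792618438060927
```

```bash
python3 - <<'E'
from h import *
plan(6,[.5455,.1305,.10],173.3)
E
```

```text
N 6 t/row [-0.0012  0.0012  0.0105] w/row [-0.0001 -0.0001  0.0025] deg/row 0.14 | t 12.48 tot [-0.0074  0.007   0.0631] w [-0.0006 -0.0007  0.0149]
```

```bash
python3 -m inch '-.0012 .0012 .0105 0 0 .0025 0;-.0012 .0012 .0105 0 0 .0025 0;-.0012 .0012 .0105 0 0 .0025 0;-.0012 .0012 .0105 0 0 .0025 0;-.0012 .0012 .0105 0 0 .0025 0;-.0012 .0012 .0105 0 0 .0025 0;0 0 0 0 0 0 0;0 0 0 0 0 0 0;0 0 0 0 0 0 0'
python3 - <<'E'
from h import *
st();c=cam('wrist');cap('wrist','w8');np.save('w8.npy',np.array([c[0],c[1],c[2],*c[3].ravel(),*c[4]]))
cap('scene','s8')
im=cv2.imread('pics/w8.png');cv2.imwrite('pics/w8c.png',cv2.resize(im[0:270,170:490],None,fx=2.2,fy=2.2,interpolation=cv2.INTER_CUBIC))
im=cv2.imread('pics/s8.png');cv2.imwrite('pics/s8c.png',cv2.resize(im[100:240,210:370],None,fx=4,fy=4,interpolation=cv2.INTER_CUBIC))
E
```

```text
time_s: 13.23
tcp_pos: [0.5459, 0.1317, 0.1007]
eef_rot: [-180.0, 0.0, 173.4]
contact_force: [0.9, 0.8, -4.8]
gripper_width: 0.0189
t 13.23 tcp [0.5459 0.1317 0.1007] rot [-179.99    0.02  173.36] F [ 0.92  0.76 -4.83] M [ 0.05 -0.02 -0.03] w 0.0189
```

View pics/w8c.png

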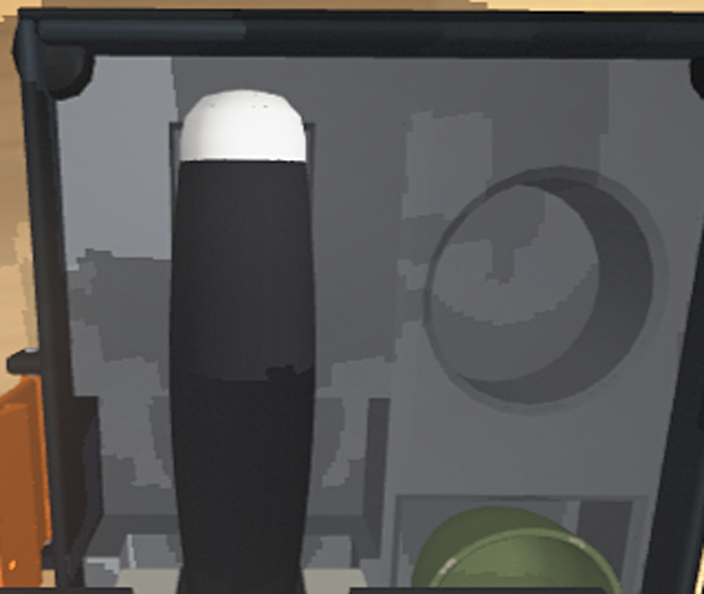

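View pics/s8c.png

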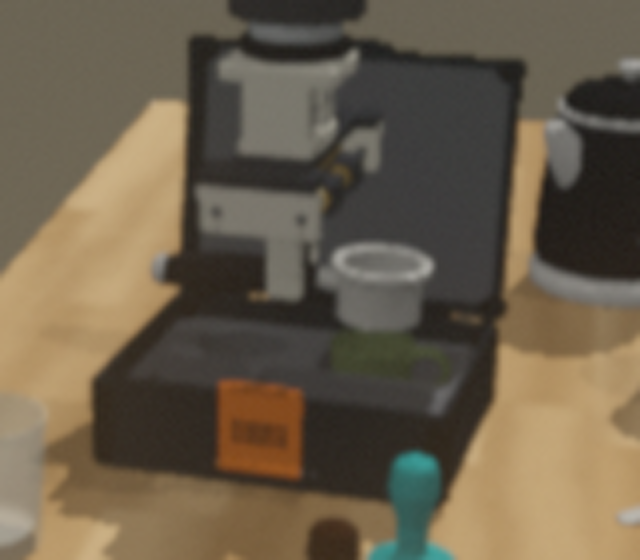

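```bash
sed -e "s/w7.npy/w8.npy/; s#px=lambda.*#px=lambda u,v:np.array([(u+.5)/2.2-.5+170,(v+.5)/2.2-.5])#; s#^pts=.*#pts=[((-.095,.125,.07),px(18,10)),((.048,.058,.05),px(546,289)),((.005,.028,.05),px(389,398)),((-.020,.103,.05),px(314,123)),((-.060,.103,.05),px(171,123))]#; s#^L=.*#L=px(68,585)#" fit.py > fit8.py; cat >> fit8.py <<'E'
T=r.get_state()['tcp_pos'];e=np.array(proj('wrist',T,c));print('TCP',T)
for z in (.01,.015,.02): print('cap end', atz('wrist',px(243,90),T[2]+.0165+z,c))
print('expect end in case', W(p,(-.04,.099,0)))
E
python3 fit8.py
```

```text
[0.5459 0.1732] 83.16785759631438
[[-1.3062  0.9403]
 [ 0.7053  1.4398]
 [ 1.6374 -1.9118]
 [ 1.4548 -0.2115]
 [-0.3604 -0.4357]
 [-5.2834  0.    ]]
nest pf [0.5412 0.1335 0.03  ] grip tcp [0.5461 0.1329 0.    ] tamper [0.4941 0.2278 0.01  ]
basket dir -6.832142403685623
TCP [0.5461 0.1318 0.1011]
cap end [0.4421 0.145  0.1276]
cap end [0.4428 0.1449 0.1326]
cap end [0.4435 0.1448 0.1376]
expect end in case [0.4429 0.1453 0.    ]
```

```bash
python3 -m inch '0 -.0005 .015 0 0 0 0;0 0 .015 0 0 0 0;0 0 .015 0 0 0 0;0 0 .01 0 0 0 0;0 0 .006 0 0 0 0;0 0 .005 0 0 0 0;0 0 .005 0 0 0 0;0 0 0 0 0 0 0'
python3 -m inch '0 0 .004 0 0 0 0;0 0 .003 0 0 0 0;0 0 .003 0 0 0 0;0 0 0 0 0 0 0'
```

```text
time_s: 14.0
tcp_pos: [0.5454, 0.131, 0.029]
eef_rot: [-180.0, -0.0, 173.3]
contact_force: [-0.4, -0.2, -5.4]
gripper_width: 0.0191
time_s: 14.33
tcp_pos: [0.5453, 0.131, 0.019]
eef_rot: [-180.0, -0.0, 173.3]
contact_force: [0.2, 0.3, -5.1]
gripper_width: 0.0188
```

```bash
python3 -m inch '0 0 .002 0 0 0 0;0 0 .002 0 0 0 0;0 0 0 0 0 0 0'
python3 -m inch '0 0 .002 0 0 0 0;0 0 0 0 0 0 0'
python3 - <<'E'
from h import *
st();im=cap('scene','s9');cap('wrist','w9')
cv2.imwrite('pics/s9c.png',cv2.resize(im[130:240,210:370,::-1],None,fx=4,fy=4,interpolation=cv2.INTER_CUBIC))
E
```

```text
time_s: 14.58
tcp_pos: [0.5455, 0.1311, 0.0152]
eef_rot: [-180.0, -0.0, 173.3]
contact_force: [0.7, -0.6, -5.3]
gripper_width: 0.0187
time_s: 14.75
tcp_pos: [0.5458, 0.1312, 0.0136]
eef_rot: [180.0, 0.0, 173.4]
contact_force: [0.2, -0.5, -2.4]
gripper_width: 0.0188
t 14.75 tcp [0.5458 0.1312 0.0136] rot [179.99   0.02 173.36] F [ 0.23 -0.45 -2.43] M [-0.08  0.07 -0.02] w 0.0188
```

View pics/s9c.png

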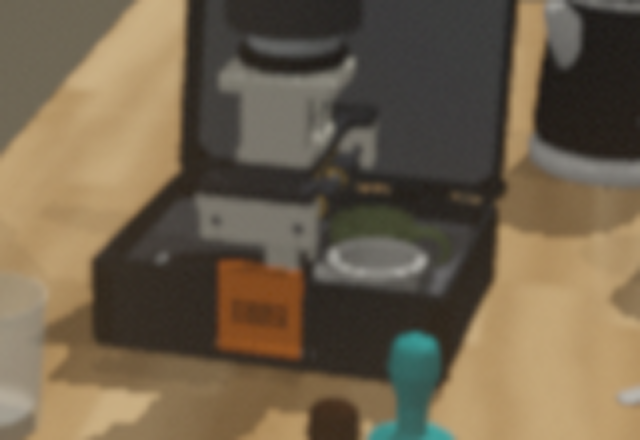

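View pics/w9.png

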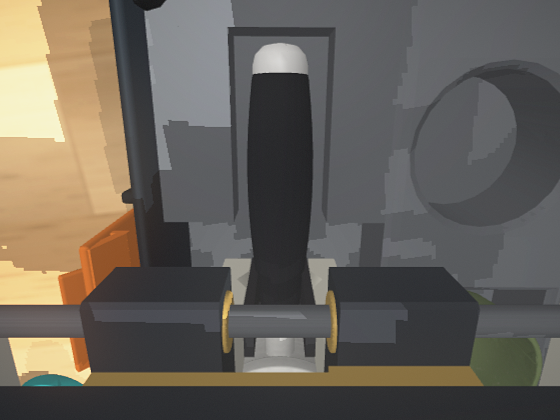

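```bash
python3 -m inch '0 0 0 0 0 0 .38;0 0 0 0 0 0 .38;0 0 0 0 0 0 .38;0 0 0 0 0 0 .38;0 0 0 0 0 0 .38;0 0 -.005 0 0 0 .38;0 0 -.02 0 0 0 .38;0 0 -.03 0 0 0 .38;0 0 -.03 0 0 0 .38;0 0 -.03 0 0 0 .38;0 0 -.03 0 0 0 .38;0 0 -.01 0 0 0 .38;0 0 0 0 0 0 .6'
python3 - <<'E'
from h import *
st();cap('wrist','w10');im=cap('scene','s10')
cv2.imwrite('pics/s10c.png',cv2.resize(im[130:240,210:370,::-1],None,fx=4,fy=4,interpolation=cv2.INTER_CUBIC))
plan(18,[.6041,-.1288,.13],-96.8)
E
```

```text
time_s: 15.93
tcp_pos: [0.5474, 0.1319, 0.1725]
eef_rot: [179.8, 0.3, 173.4]
contact_force: [-0.4, -0.8, 0.4]
gripper_width: 0.0364
t 15.93 tcp [0.5474 0.1319 0.1725] rot [179.79   0.32 173.37] F [-0.39 -0.78  0.42] M [-0.03 -0.07  0.05] w 0.0364
N 18 t/row [ 0.0064 -0.0151  0.0021] w/row [ 0.      0.0001 -0.0871] deg/row 4.99 | t 16.03 tot [-0.0885 -0.2514  0.0385] w [ 0.0003  0.001  -1.5685]
```

View pics/w10.png

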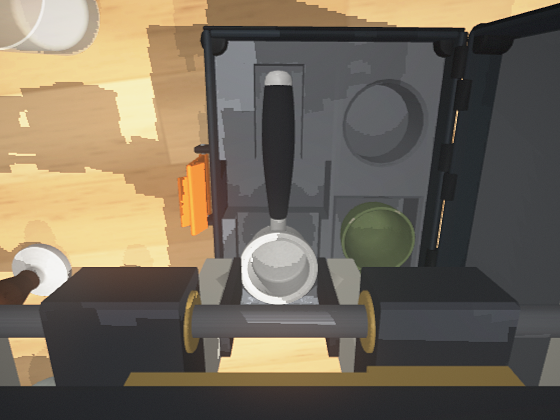

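View pics/s10c.png

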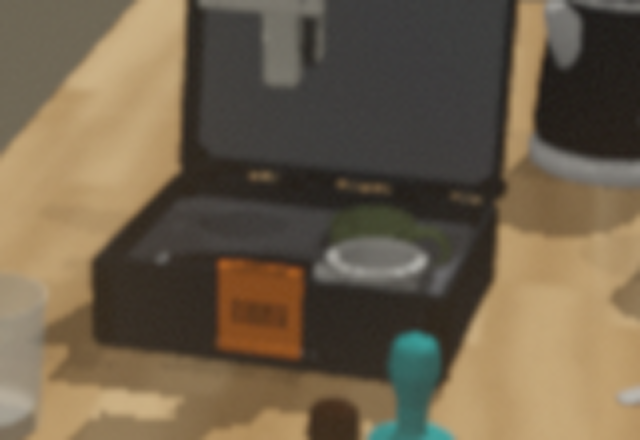

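The portafilter sits flat in the cut-out with its basket in the wide end (w10: cap (278,78), basket (280,265)). Next is the tamper.

```bash
python3 -m inch '.0064 -.0151 .0021 0 0 -.0871 .6;.0064 -.0151 .0021 0 0 -.0871 .6;.0064 -.0151 .0021 0 0 -.0871 .6;.0064 -.0151 .0021 0 0 -.0871 .6;.0064 -.0151 .0021 0 0 -.0871 .6;.0064 -.0151 .0021 0 0 -.0871 .6;.0064 -.0151 .0021 0 0 -.0871 .6;.0064 -.0151 .0021 0 0 -.0871 .6;.0064 -.0151 .0021 0 0 -.0871 .6;.0064 -.0151 .0021 0 0 -.0871 .6;.0064 -.0151 .0021 0 0 -.0871 .6;.0064 -.0151 .0021 0 0 -.0871 .6;.0064 -.0151 .0021 0 0 -.0871 .6;.0064 -.0151 .0021 0 0 -.0871 .6;.0064 -.0151 .0021 0 0 -.0871 .6;.0064 -.0151 .0021 0 0 -.0871 .6;.0064 -.0151 .0021 0 0 -.0871 .6;.0064 -.0151 .0021 0 0 -.0871 .6;0 0 0 0 0 0 .6;0 0 0 0 0 0 .6'
python3 - <<'E'
from h import *
st();c=cam('wrist');cap('wrist','w11');np.save('w11.npy',np.array([c[0],c[1],c[2],*c[3].ravel(),*c[4]]))
E
```

```text
time_s: 17.7
tcp_pos: [0.6035, -0.1287, 0.1283]
eef_rot: [179.8, -0.0, -96.9]
contact_force: [-0.3, 1.1, 0.1]
gripper_width: 0.0527
t 17.7 tcp [ 0.6035 -0.1287  0.1283] rot [179.78  -0.03 -96.95] F [-0.25  1.14  0.14] M [ 0.05  0.12 -0.05] w 0.0527
```

View pics/w11.png

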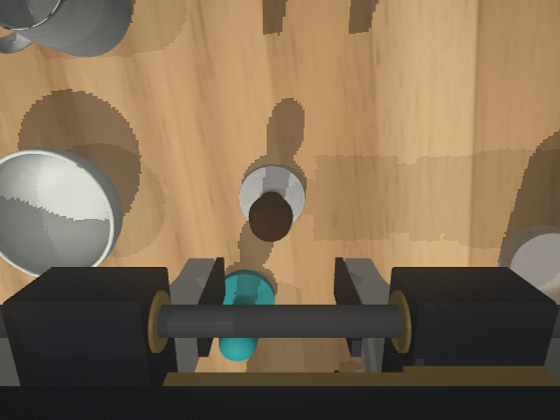

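```bash
python3 - <<'E'
from h import *
a=np.load('w11.npy');c=(a[0],a[1],a[2],a[3:12].reshape(3,3),a[12:])
print(atz('wrist',(272,197.5),.012,c),atz('wrist',(271,216),.07,c), 'left/right foot',atz('wrist',(239,197),.012,c),atz('wrist',(305,197),.012,c))
print('proj of target', [proj('wrist',(.6041,-.1288,z),c) for z in (.012,.07)])
plan(1,[*(atz('wrist',(272,197.5),.012,c)[:2]),.027],-96.8)
E
```

```text
[ 0.6078 -0.1299  0.012 ] [ 0.6073 -0.1316  0.07  ] left/right foot [ 0.6358 -0.1338  0.012 ] [ 0.5796 -0.1268  0.012 ]
proj of target [[np.float64(276.39646195711424), np.float64(198.18339400642)], [np.float64(276.06476421340886), np.float64(219.2117253043303)]]
N 1 t/row [ 0.0009 -0.0049  0.1018] w/row [ 0.0032 -0.0003 -0.0027] deg/row 0.24 | t 17.75 tot [ 0.0009 -0.0049  0.1018] w [ 0.0032 -0.0003 -0.0027]
```

```bash
python3 -m inch '.0008 -.0045 0 0 0 0 .6;0 0 .02 0 0 0 .6;0 0 .025 0 0 0 .6;0 0 .025 0 0 0 .6;0 0 .02 0 0 0 .6;0 0 .008 0 0 0 .6;0 0 .003 0 0 0 .6;0 0 0 0 0 0 .6;0 0 0 0 0 0 0;0 0 0 0 0 0 0;0 0 0 0 0 0 0;0 0 0 0 0 0 0;0 0 0 0 0 0 0;0 0 0 0 0 0 0;0 0 0 0 0 0 0;0 0 0 0 0 0 0' 40
```

```text
time_s: 19.08
tcp_pos: [0.6097, -0.1296, 0.0307]
eef_rot: [-179.9, 0.0, -96.8]
contact_force: [-0.9, 0.1, 6.1]
gripper_width: 0.0301
```

```bash
python3 -m inch '0 0 0 0 0 0 .5;0 0 0 0 0 0 .5;0 0 0 0 0 0 .5;0 0 0 0 0 0 .5;0 0 .003 0 0 0 .5;0 0 .003 0 0 0 .5;0 0 0 0 0 0 .5;0 0 0 0 0 0 0;0 0 0 0 0 0 0;0 0 0 0 0 0 0;0 0 0 0 0 0 0;0 0 0 0 0 0 0;0 0 0 0 0 0 0;0 0 0 0 0 0 0' 40
python3 - <<'E'
from h import *
st();im=cap('scene','s12')
cv2.imwrite('pics/s12c.png',cv2.resize(im[130:290,220:380,::-1],None,fx=3.7,fy=3.7,interpolation=cv2.INTER_CUBIC))
E
```

```text
time_s: 20.25
tcp_pos: [0.6089, -0.1296, 0.0236]
eef_rot: [-180.0, 0.0, -96.8]
contact_force: [1.3, -0.2, -2.3]
gripper_width: 0.0304
t 20.25 tcp [ 0.6089 -0.1296  0.0236] rot [-179.99    0.    -96.82] F [ 1.25 -0.22 -2.28] M [ 0.04 -0.39 -0.03] w 0.0304
```

View pics/s12c.png

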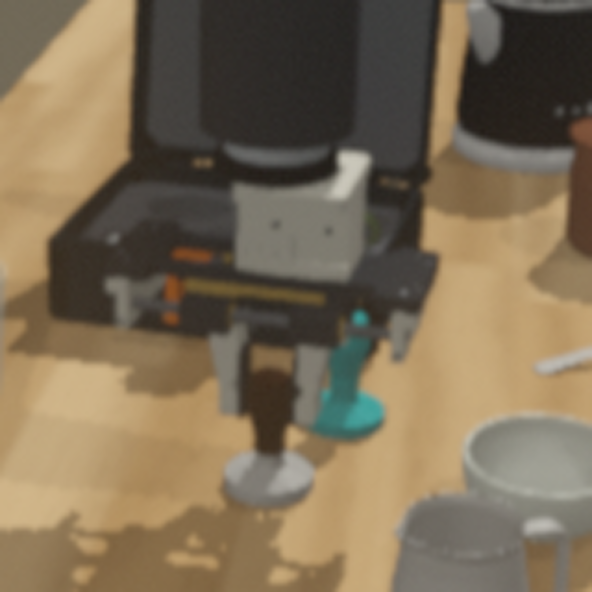

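```bash
python3 -m inch '0 0 -.01 0 0 0 0;0 0 -.02 0 0 0 0;0 0 -.03 0 0 0 0;0 0 -.03 0 0 0 0;0 0 -.03 0 0 0 0;0 0 -.02 0 0 0 0;0 0 0 0 0 0 0'
python3 - <<'E'
from h import *
st();plan(14,[.4941,.2275,.162],-96.8)
E
```

```text
time_s: 20.88
tcp_pos: [0.6111, -0.13, 0.1696]
eef_rot: [-179.6, 0.0, -96.8]
contact_force: [1.0, -0.8, -3.1]
gripper_width: 0.0301
t 20.88 tcp [ 0.6111 -0.13    0.1696] rot [-179.57    0.02  -96.79] F [ 1.   -0.8  -3.13] M [ 0.04 -0.15 -0.  ] w 0.0301
N 14 t/row [-0.0244  0.0113  0.0005] w/row [-0.0005  0.      0.    ] deg/row 0.03 | t 20.88 tot [-0.3411  0.1584  0.0065] w [-0.0076  0.0003  0.0002]
```

```bash
python3 -m inch '-.012 .0055 0 0 0 0 0;-.0244 .0112 0 0 0 0 0;-.0244 .0112 0 0 0 0 0;-.0244 .0112 0 0 0 0 0;-.0244 .0112 0 0 0 0 0;-.0244 .0112 0 0 0 0 0;-.0244 .0112 0 0 0 0 0;-.0244 .0112 0 0 0 0 0;-.0244 .0112 0 0 0 0 0;-.0244 .0112 0 0 0 0 0;-.0244 .0112 0 0 0 0 0;-.0244 .0112 0 0 0 0 0;-.0244 .0112 0 0 0 0 0;-.0244 .0112 0 0 0 0 0;-.012 .0055 0 0 0 0 0;0 0 0 0 0 0 0;0 0 0 0 0 0 0;0 0 0 0 0 0 0'
python3 - <<'E'
from h import *
st();c=cam('wrist');im=cap('wrist','w13');np.save('w13.npy',np.array([c[0],c[1],c[2],*c[3].ravel(),*c[4]]))
im=cap('scene','s13')
cv2.imwrite('pics/s13c.png',cv2.resize(im[70:240,200:380,::-1],None,fx=3.4,fy=3.4,interpolation=cv2.INTER_CUBIC))
E
```

```text
time_s: 22.38
tcp_pos: [0.4933, 0.2271, 0.1631]
eef_rot: [179.9, -0.1, -96.8]
contact_force: [0.1, 0.2, -4.0]
gripper_width: 0.0297
t 22.38 tcp [0.4933 0.2271 0.1631] rot [179.93  -0.07 -96.82] F [ 0.07  0.22 -4.02] M [ 0.02  0.07 -0.04] w 0.0297
```

View pics/w13.png

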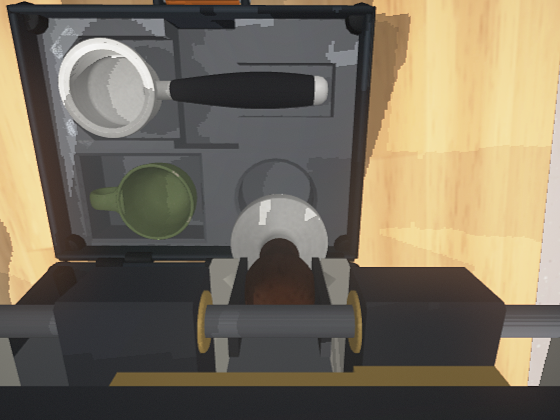

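View pics/s13c.png

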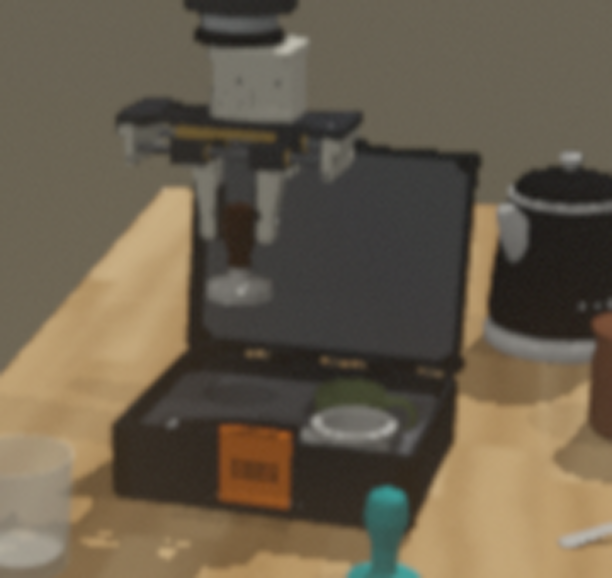

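```bash
sed -e "s/w7.npy/w13.npy/; s#px=lambda.*#px=lambda u,v:np.array([u,v])#; s#^pts=.*#pts=[((-.095,-.125,.07),px(9,7)),((-.095,.125,.07),px(374,8)),((.095,.125,.07),px(357,258)),((.095,-.125,.07),px(60,257)),((.048,.058,.05),px(276,195)),((-.06,.103,.05),px(333,66)),((-.02,.103,.05),px(332,116)),((.005,.028,.05),px(239,145))]#; s#d=(L-q);.*##" fit.py > fit13.py; cat >> fit13.py <<'E'
T=np.array([.4933,.2271,.1631]);x=np.array([np.cos(np.radians(-96.8)),np.sin(np.radians(-96.8)),0]);y=np.array([-x[1],x[0],0])
print('foot far edge pred',[proj('wrist',T+.0285*x+[0,0,z],c) for z in (-.0066,-.0236)],'side',[proj('wrist',T+k*.0285*y+[0,0,-.0066],c) for k in (-1,1)])
print([proj('wrist',W(p,(.048+.0325*np.cos(a),.058+.0325*np.sin(a),.05)),c) for a in (0,1.57,3.14,4.71)])
im=cv2.imread('pics/w13.png')
for rr,z,q in ((.0325,.05,W(p,(.048,.058,0))[:2]),(.0325,.01,W(p,(.048,.058,0))[:2]),(.0285,T[2]-.0066,T[:2])):
    P=np.array([proj('wrist',(q[0]+rr*np.cos(a),q[1]+rr*np.sin(a),z),c) for a in np.linspace(0,6.28,80)]);cv2.polylines(im,[(P*4).astype(int)],True,(0,0,255),1,shift=2)
cv2.imwrite('pics/w13c.png',cv2.resize(im[130:280,200:380],None,fx=4,fy=4,interpolation=cv2.INTER_CUBIC))
E
python3 fit13.py
```

```text
[0.5461 0.1729] 83.41513588318787
[[-2.5637 -1.6527]
 [-0.4828 -4.4429]
 [ 0.0451  1.7164]
 [-2.0428  4.016 ]
 [ 0.6313  4.5012]
 [ 1.7628 -3.7826]
 [ 0.7063  0.5153]
 [ 0.4831  3.667 ]]
nest pf [0.5415 0.1331 0.03  ] grip tcp [0.5465 0.1326 0.    ] tamper [0.494  0.2272 0.01  ]
basket dir -6.584864116812128
foot far edge pred [[np.float64(276.49386702848665), np.float64(199.13638632105747)], [np.float64(276.6783939712031), np.float64(191.720619193297)]] side [[np.float64(326.72661702595116), np.float64(247.53203712279773)], [np.float64(226.544158449039), np.float64(247.62103184413394)]]
[[np.float64(276.8729259757978), np.float64(235.34417476286603)], [np.float64(314.86439033827867), np.float64(199.3597279675585)], [np.float64(276.4369503078598), np.float64(161.35295942434465)], [np.float64(238.400153455735), np.float64(199.58386938652671)]]
```

View pics/w13c.png

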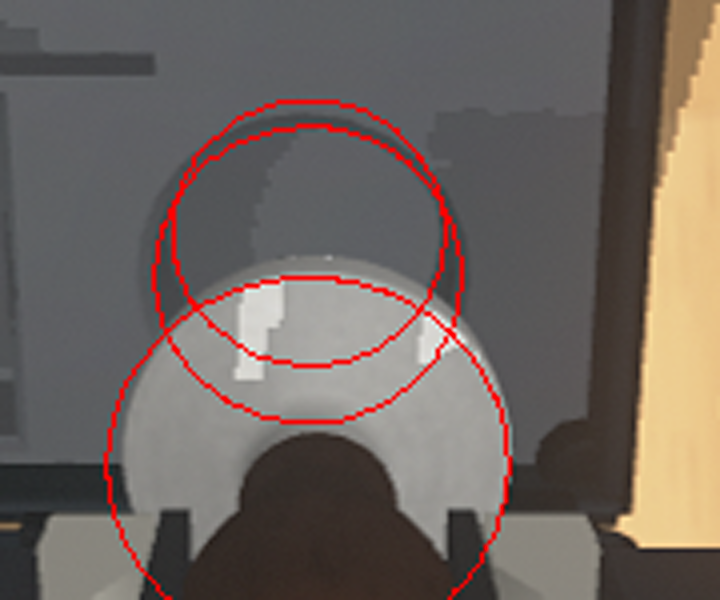

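```bash
python3 -m inch '-.0015 -.0017 .01 0 0 0 0;0 0 .015 0 0 0 0;0 0 .02 0 0 0 0;0 0 .02 0 0 0 0;0 0 .01 0 0 0 0;0 0 .005 0 0 0 0;0 0 0 0 0 0 0;0 0 0 0 0 0 0'
python3 - <<'E'
from h import *
st();c=cam('wrist');im=cap('wrist','w14');np.save('w14.npy',np.array([c[0],c[1],c[2],*c[3].ravel(),*c[4]]))
cv2.imwrite('pics/w14c.png',cv2.resize(im[110:290,180:400,::-1],None,fx=3.3,fy=3.3,interpolation=cv2.INTER_CUBIC))
E
```

```text
time_s: 23.15
tcp_pos: [0.4963, 0.2291, 0.0841]
eef_rot: [-180.0, 0.0, -96.8]
contact_force: [1.4, 0.8, -2.4]
gripper_width: 0.0301
t 23.15 tcp [0.4963 0.2291 0.0841] rot [-179.97    0.01  -96.83] F [ 1.37  0.8  -2.39] M [ 0.12  0.1  -0.04] w 0.0301
```

View pics/w14c.png

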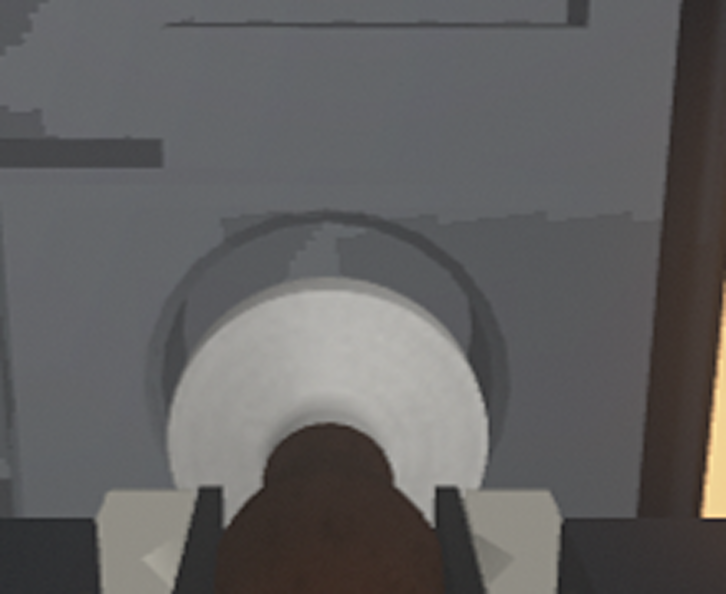

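```bash
python3 - <<'E'
from h import *
a=np.load('w14.npy');c=(a[0],a[1],a[2],a[3:12].reshape(3,3),a[12:])
T=np.array([.4963,.2291,.0841]);x=np.array([np.cos(np.radians(-96.8)),np.sin(np.radians(-96.8)),0]);y=np.array([-x[1],x[0],0])
f=lambda P:((np.array(proj('wrist',P,c))-[180,110]+.5)*3.3-.5).round(1)
print('foot bottom far',f(T+.0285*x-[0,0,.0236]),'foot top far',f(T+.0285*x-[0,0,.0066]),'foot sides',f(T+.0285*y-[0,0,.0066]),f(T-.0285*y-[0,0,.0066]))
C=np.array([T[0],T[1],.05])
for R in (.0325,.0335): print(R,'pocket far',f(C+R*x),'sides',f(C+R*y),f(C-R*y))
print('px per mm x at foam',(f(C+.0325*x)-f(C+.0315*x)))
print('pocket floor far', f(C+.0325*x-[0,0,.04]))
E
```

```text
foot bottom far [320.5 270.5] foot top far [319.7 295.1] foot sides [155. 455.] [485.6 454.8]
0.0325 pocket far [320.8 236.2] sides [154.1 400.3] [488.5 400.2]
0.0335 pocket far [320.8 230.9] sides [149.  400.3] [493.7 400.2]
px per mm x at foam [-0.1 -5.2]
pocket floor far [322.1 197.4]
```

```bash
python3 -m inch '.002 0 0 0 0 0 0;0 0 .005 0 0 0 0;0 0 .004 0 0 0 0;0 0 .003 0 0 0 0;0 0 .003 0 0 0 0;0 0 0 0 0 0 0'
python3 -m inch '0 0 .004 0 0 0 0;0 0 .004 0 0 0 0;0 0 0 0 0 0 0'
python3 - <<'E'
from h import *
im=cap('wrist','w15')
cv2.imwrite('pics/w15c.png',cv2.resize(im[110:290,180:400,::-1],None,fx=3.3,fy=3.3,interpolation=cv2.INTER_CUBIC))
E
```

```text
time_s: 23.7
tcp_pos: [0.4951, 0.2268, 0.0679]
eef_rot: [180.0, -0.0, -96.8]
contact_force: [0.0, -0.2, -3.7]
gripper_width: 0.0303
time_s: 23.95
tcp_pos: [0.495, 0.2268, 0.0597]
eef_rot: [179.9, -0.0, -96.8]
contact_force: [-0.0, -0.2, -3.8]
gripper_width: 0.0302
```

View pics/w15c.png

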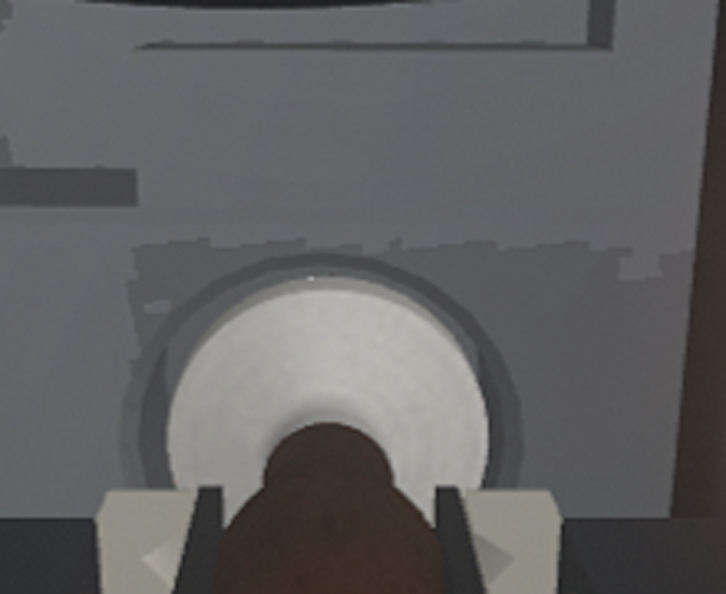

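```bash
python3 -m inch '0 -.001 .005 0 0 0 0;0 0 .006 0 0 0 0;0 0 .005 0 0 0 0;0 0 .004 0 0 0 0;0 0 .003 0 0 0 0;0 0 0 0 0 0 0'
python3 -m inch '0 0 .0015 0 0 0 0;0 0 .001 0 0 0 0;0 0 0 0 0 0 0'
```

```text
time_s: 24.5
tcp_pos: [0.496, 0.2266, 0.0367]
eef_rot: [179.9, -0.1, -96.8]
contact_force: [-0.1, 0.1, -4.0]
gripper_width: 0.0299
time_s: 24.75
tcp_pos: [0.4965, 0.227, 0.0351]
eef_rot: [-180.0, 0.0, -96.8]
contact_force: [-0.6, 0.7, -3.6]
gripper_width: 0.0301
```

```bash
python3 -m inch '0 0 .0012 0 0 0 0;0 0 .0008 0 0 0 0;0 0 0 0 0 0 0'
python3 -m inch '0 0 0 0 0 0 .55;0 0 0 0 0 0 .55;0 0 0 0 0 0 .55;0 0 0 0 0 0 .55;0 0 0 0 0 0 .55;0 0 0 0 0 0 .55'
```

```text
time_s: 25.0
tcp_pos: [0.4968, 0.2271, 0.0336]
eef_rot: [-180.0, 0.0, -96.8]
contact_force: [0.0, -0.3, 0.6]
gripper_width: 0.0303
time_s: 25.5
tcp_pos: [0.4966, 0.227, 0.0332]
eef_rot: [-180.0, 0.0, -96.8]
contact_force: [0.7, 0.5, 0.1]
gripper_width: 0.0481
```

```bash
python3 -m inch '0 0 -.005 0 0 0 .55;0 0 -.015 0 0 0 .55;0 0 -.03 0 0 0 .55;0 0 -.035 0 0 0 .55;0 0 -.035 0 0 0 .55;0 0 -.035 0 0 0 .55;0 0 -.035 0 0 0 .55;0 0 -.035 0 0 0 .3;0 0 -.035 0 0 0 0;0 0 -.035 0 0 0 0;0 0 -.035 0 0 0 0;0 0 -.01 0 0 0 0;0 0 0 0 0 0 0;0 0 0 0 0 0 0'
python3 - <<'E'
from h import *
st();c=cam('wrist');im=cap('wrist','w16');np.save('w16.npy',np.array([c[0],c[1],c[2],*c[3].ravel(),*c[4]]))
cap('scene','s16')
p=(.546,.173);ux=np.array([.1167,.9932])
q=np.array(p)+.205*ux; plan(10,[*q,.368],-96.7)
E
```

```text
time_s: 26.67
tcp_pos: [0.4964, 0.2271, 0.3738]
eef_rot: [-180.0, 0.1, -96.8]
contact_force: [-0.4, -0.4, -0.9]
gripper_width: 0.0071
t 26.67 tcp [0.4964 0.2271 0.3738] rot [-179.96    0.08  -96.82] F [-0.38 -0.41 -0.91] M [-0.01  0.1   0.02] w 0.0071
N 10 t/row [-0.0158 -0.0056  0.0004] w/row [ 0.0001 -0.0001 -0.0002] deg/row 0.02 | t 26.77 tot [-0.1576 -0.0556  0.0039] w [ 0.0013 -0.001  -0.0022]
```

View pics/w16.png

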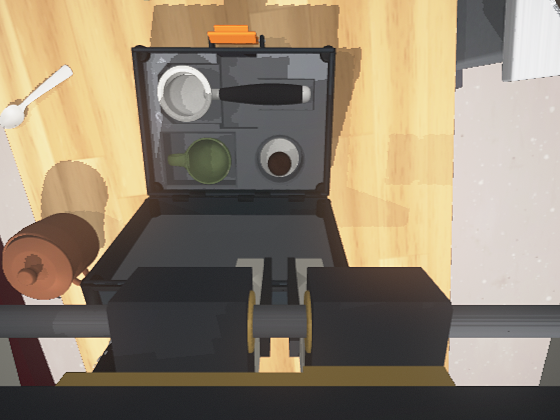

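View pics/s16.png

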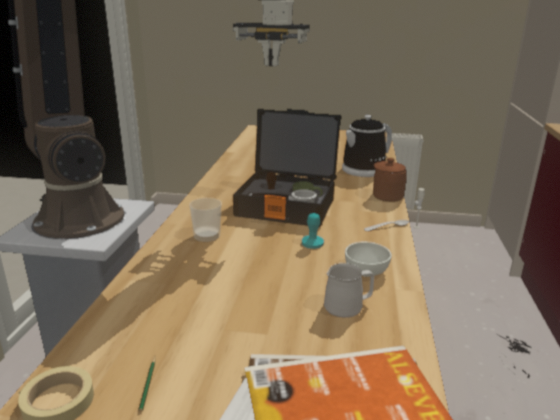

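```bash
python3 - <<'E'
from h import *
a=np.load('w16.npy');c=(a[0],a[1],a[2],a[3:12].reshape(3,3),a[12:]);cs=cam('scene')
th=np.radians(83.35);X=np.array([np.cos(th),np.sin(th),0]);Y=np.array([-X[1],X[0],0]);O=np.array([.546,.173,0])
def lid(r_,h,y,t): return O+X*(.095-r_*np.cos(t)+h*np.sin(t))+Y*y+np.array([0,0,.0705+r_*np.sin(t)+h*np.cos(t)])
for t in (1.7,1.75,1.8,1.85,1.9): print(t,'wrist',np.round(proj('wrist',lid(.19,0,-.125,t),c),1),np.round(proj('wrist',lid(.19,0,.125,t),c),1),'scene',np.round(proj('scene',lid(.19,0,-.125,t),cs),1),np.round(proj('scene',lid(.19,0,.125,t),cs),1))
for P in ((.095,-.125),(.095,.125),(-.095,-.125),(-.095,.125)): print(np.round(proj('wrist',O+X*P[0]+Y*P[1]+[0,0,.07],c),1))
E
```

```text
1.7 wrist [ 80.7 274.6] [354.2 273.9] scene [337.6 115.3] [255.4 109.1]
1.75 wrist [ 83.2 283. ] [353.3 282.4] scene [338.1 115.1] [256.3 108.9]
1.8 wrist [ 85.9 290.9] [352.3 290.3] scene [338.6 115. ] [257.3 108.9]
1.85 wrist [ 88.7 298.3] [351.3 297.6] scene [339.  115.2] [258.2 109.1]
1.9 wrist [ 91.7 305. ] [350.2 304.4] scene [339.5 115.5] [259.1 109.4]
[148.9 196.4]
[328.5 195.9]
[131.9  47.5]
[334.2  46.7]
```

```bash
python3 -m inch '-.0158 -.0056 0 0 0 0 0;-.0158 -.0056 0 0 0 0 0;-.0158 -.0056 0 0 0 0 0;-.0158 -.0056 0 0 0 0 0;-.0158 -.0056 0 0 0 0 0;-.0158 -.0056 0 0 0 0 0;-.0158 -.0056 0 0 0 0 0;-.0158 -.0056 0 0 0 0 0;-.0158 -.0056 0 0 0 0 0;-.0158 -.0056 0 0 0 0 0;0 0 .02 0 0 0 0;0 0 .03 0 0 0 0;0 0 .03 0 0 0 0;0 0 .03 0 0 0 0;0 0 .03 0 0 0 0;0 0 .02 0 0 0 0;0 0 .012 0 0 0 0;0 0 0 0 0 0 0;0 0 0 0 0 0 0'
python3 - <<'E'
from h import *
s=st();im=cap('scene','s17');im2=cap('wrist','w17')
cv2.imwrite('pics/s17c.png',cv2.resize(im[60:240,200:380,::-1],None,fx=3.2,fy=3.2,interpolation=cv2.INTER_CUBIC))
d=s['tcp_pos'][:2]-[.546,.173];print('case xy',d@[.1167,.9932],d@[-.9932,.1167])
E
```

```text
time_s: 28.35
tcp_pos: [0.5709, 0.377, 0.2008]
eef_rot: [180.0, -0.1, -96.8]
contact_force: [-0.1, 0.5, 0.1]
gripper_width: 0.0005
t 28.35 tcp [0.5709 0.377  0.2008] rot [179.98  -0.09 -96.81] F [-0.09  0.54  0.09] M [ 0.1   0.03 -0.02] w 0.0005
case xy 0.2054830686312439 -0.0009517050720552643
```

View pics/s17c.png

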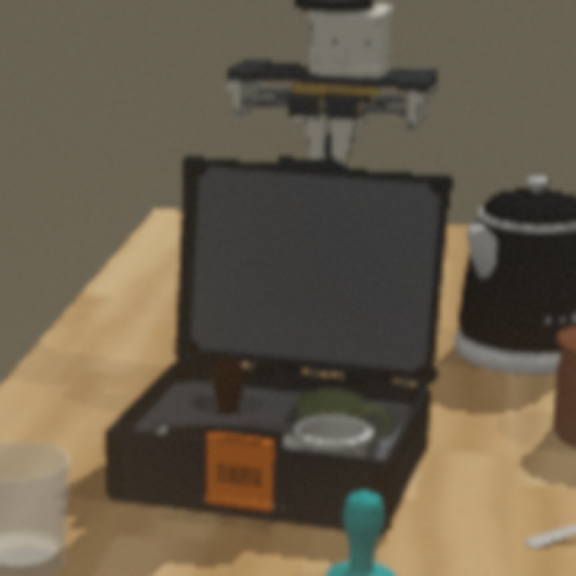

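View pics/w17.png

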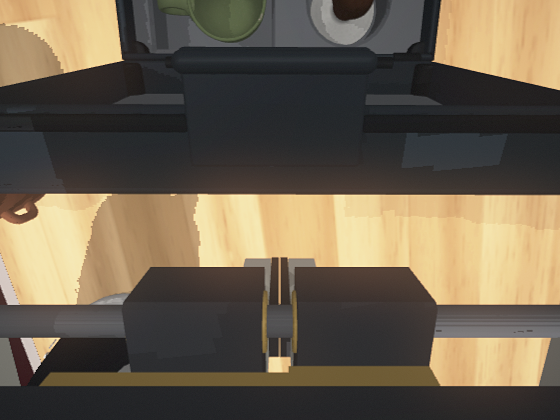

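```bash
python3 -m inch '.012 0 0 0 0 0 0;.012 0 0 0 0 0 0;.012 0 0 0 0 0 0;.012 0 0 0 0 0 0;.012 0 0 0 0 0 0;.012 0 0 0 0 0 0;.008 0 0 0 0 0 0'
python3 -m inch '.01 0 0 0 0 0 0;.01 0 0 0 0 0 0;.01 0 0 0 0 0 0;.01 0 0 0 0 0 0'
python3 - <<'E'
from h import *
s=st();im=cap('scene','s18');
cv2.imwrite('pics/s18c.png',cv2.resize(im[60:240,200:380,::-1],None,fx=3.2,fy=3.2,interpolation=cv2.INTER_CUBIC))
d=s['tcp_pos'][:2]-[.546,.173];print('case xy',d@[.1167,.9932],d@[-.9932,.1167])
E
```

```text
time_s: 29.03
tcp_pos: [0.5615, 0.2965, 0.202]
eef_rot: [-179.9, 0.1, -96.9]
contact_force: [0.7, 2.9, 3.2]
gripper_width: 0.0002
time_s: 29.37
tcp_pos: [0.5563, 0.2569, 0.2006]
eef_rot: [180.0, -0.0, -96.8]
contact_force: [0.2, 2.7, -0.9]
gripper_width: 0.0007
t 29.37 tcp [0.5563 0.2569 0.2006] rot [179.96  -0.03 -96.83] F [ 0.23  2.69 -0.93] M [ 0.97 -0.36 -0.02] w 0.0007
case xy 0.08455169966527858 -0.00041265377015919485
```

View pics/s18c.png

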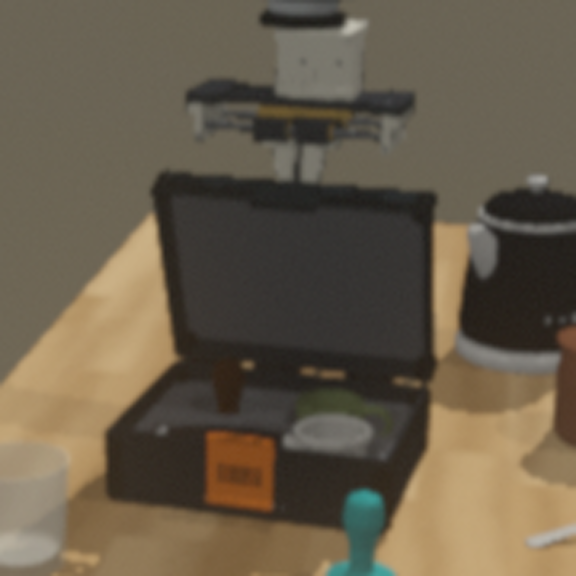

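```bash
python3 -m inch '.0115 0 .0025 0 0 0 0;.0115 0 .003 0 0 0 0;.0115 0 .003 0 0 0 0;.0115 0 .003 0 0 0 0;.0087 0 .0053 0 0 0 0;.0087 0 .0053 0 0 0 0;.0087 0 .0053 0 0 0 0'
python3 -m inch '.0075 0 .007 0 0 0 0;.0075 0 .007 0 0 0 0;.0075 0 .007 0 0 0 0;.007 0 .0092 0 0 0 0;.007 0 .0092 0 0 0 0'
python3 - <<'E'
from h import *
s=st();im=cap('scene','s19');
cv2.imwrite('pics/s19c.png',cv2.resize(im[60:240,200:380,::-1],None,fx=3.2,fy=3.2,interpolation=cv2.INTER_CUBIC))
d=s['tcp_pos'][:2]-[.546,.173];print('case xy',d@[.1167,.9932],d@[-.9932,.1167])
E
```

```text
time_s: 30.0
tcp_pos: [0.5478, 0.1852, 0.1732]
eef_rot: [180.0, -0.0, -96.8]
contact_force: [-0.3, 0.3, 2.7]
gripper_width: 0.0005
time_s: 30.42
tcp_pos: [0.5436, 0.1494, 0.1334]
eef_rot: [180.0, -0.0, -96.8]
contact_force: [0.2, -0.4, 0.9]
gripper_width: 0.0004
t 30.42 tcp [0.5436 0.1494 0.1334] rot [180.    -0.01 -96.82] F [ 0.17 -0.44  0.93] M [-0.1  -0.14  0.04] w 0.0004
case xy -0.023697115020069565 -0.0003671526234131862
```

View pics/s19c.png

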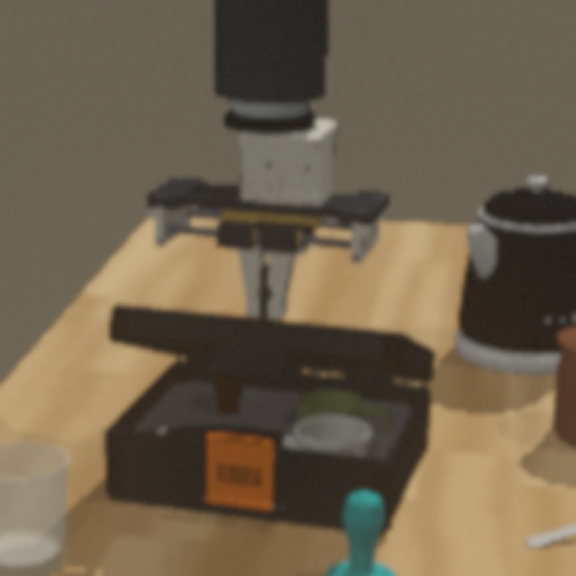

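```bash
python3 -m inch '0 0 -.015 0 0 0 0;0 0 -.018 0 0 0 0;.012 0 0 0 0 0 0;.012 0 0 0 0 0 0;0 0 0 0 0 0 0'
python3 - <<'E'
from h import *
s=st();im=cap('wrist','w20');im=cap('scene','s20')
for n in('wrist','scene'):
  for d in r.recognise('lid_edge',n)[:2]: print(n,d)
E
```

```text
time_s: 30.88
tcp_pos: [0.5398, 0.1245, 0.1666]
eef_rot: [179.9, -0.0, -96.9]
contact_force: [-0.1, 0.5, 0.7]
gripper_width: 0.0004
t 30.88 tcp [0.5398 0.1245 0.1666] rot [179.92  -0.03 -96.88] F [-0.14  0.45  0.72] M [-0.02  0.21 -0.02] w 0.0004
wrist {'xy': [274.7, 225.1], 'p': 0.86}
scene {'xy': [282.9, 170.5], 'p': 0.71}
```

View pics/w20.png

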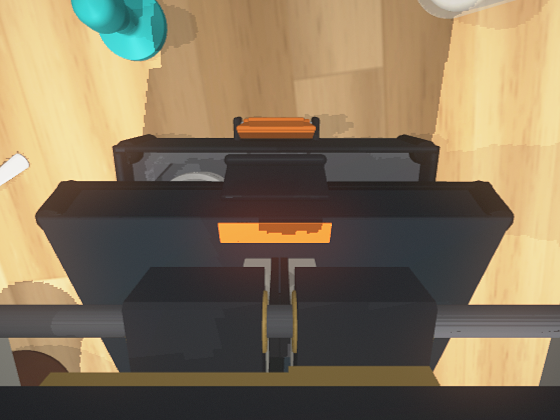

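```bash
cat > lid.py <<'E'
from h import *
th=np.radians(83.35);X=np.array([np.cos(th),np.sin(th),0]);Y=np.array([-X[1],X[0],0]);O=np.array([.546,.173,0])
def lid(r_,h,y,t): return O+X*(.095-r_*np.cos(t)+h*np.sin(t))+Y*y+np.array([0,0,.0705+r_*np.sin(t)+h*np.cos(t)])
E
python3 - <<'E'
from lid import *
c=cam('wrist');s=st()
for t in (.2,.3,.35,.4,.45,.5,.6): 
    P=lid(.18,.034,0,t); d=P-O; print(t,np.round(proj('wrist',P,c),1),'corner',np.round(proj('wrist',lid(.19,.034,-.125,t),c),1),np.round(proj('wrist',lid(.19,.034,.125,t),c),1),'x',(d@X).round(4),'z',P[2].round(4))
E
```

```text
t 31.08 tcp [0.5406 0.1261 0.1667] rot [179.96  -0.03 -96.85] F [-0.25 -0.1  -0.25] M [0.06 0.1  0.  ] w 0.0005
0.2 [276.7 191.9] corner [ 64.  177.3] [489.5 175.7] x -0.0747 z 0.1396
0.3 [276.6 212.3] corner [ 48.4 198.1] [504.8 196.4] x -0.0669 z 0.1562
0.35 [276.6 224.5] corner [ 40.4 210.7] [512.8 208.9] x -0.0624 z 0.1642
0.4 [276.6 237.9] corner [ 32.3 224.7] [520.8 222.9] x -0.0576 z 0.1719
0.45 [276.5 252.8] corner [ 24.1 240.4] [528.9 238.6] x -0.0523 z 0.1794
0.5 [276.5 268.9] corner [ 15.9 257.7] [537.  255.8] x -0.0467 z 0.1866
0.6 [276.5 305.2] corner [  0.  296.9] [552.9 294.9] x -0.0344 z 0.2002
```

```bash
python3 -m inch '.004 0 .008 0 0 0 0;0 0 .008 0 0 0 0;.0035 0 .0075 0 0 0 0;.0035 0 .0075 0 0 0 0;.0035 0 .0075 0 0 0 0;.0035 0 .0075 0 0 0 0;.0035 0 .0075 0 0 0 0;.0035 0 .0075 0 0 0 0;0 0 0 0 0 0 0'
python3 - <<'E'
from lid import *
s=st();d=s['tcp_pos']-O;print(d@X,d@Y);im=cap('scene','s21')
cv2.imwrite('pics/s21c.png',cv2.resize(im[100:240,210:370,::-1],None,fx=4,fy=4,interpolation=cv2.INTER_CUBIC))
E
```

```text
time_s: 31.83
tcp_pos: [0.5368, 0.1006, 0.1045]
eef_rot: [179.9, -0.1, -96.9]
contact_force: [0.1, -0.6, -0.3]
gripper_width: 0.0002
t 31.83 tcp [0.5368 0.1006 0.1045] rot [179.87  -0.07 -96.87] F [ 0.15 -0.63 -0.32] M [ 0.02  0.14 -0.04] w 0.0002
-0.07301426855240795 0.000753251651189347
```

View pics/s21c.png

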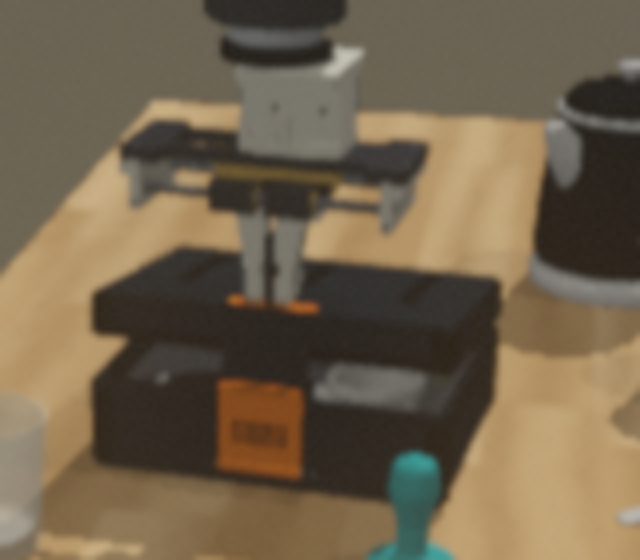

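```bash
python3 -m inch '.001 0 .003 0 0 0 0;.001 0 .003 0 0 0 0;0 0 0 0 0 0 0'
python3 -m inch '.001 0 .002 0 0 0 0;.001 0 .002 0 0 0 0;0 0 0 0 0 0 0'
python3 -m inch '.001 0 .002 0 0 0 0;.001 0 .002 0 0 0 0;0 0 0 0 0 0 0'
```

```text
time_s: 32.13
tcp_pos: [0.5376, 0.0995, 0.1001]
eef_rot: [-180.0, 0.0, -96.8]
contact_force: [-0.3, 0.4, 0.8]
gripper_width: 0.0004
time_s: 32.38
tcp_pos: [0.5378, 0.0979, 0.0965]
eef_rot: [-179.9, 0.0, -96.8]
contact_force: [0.1, 1.2, 0.6]
gripper_width: 0.0007
time_s: 32.63
tcp_pos: [0.5377, 0.0959, 0.0925]
eef_rot: [-179.9, 0.0, -96.8]
contact_force: [0.5, 2.1, 2.5]
gripper_width: 0.0004
```

```bash
python3 -m inch '0 0 .0015 0 0 0 0;0 0 .0015 0 0 0 0;0 0 0 0 0 0 0'
python3 -m inch '0 0 .0015 0 0 0 0;0 0 .0015 0 0 0 0;0 0 0 0 0 0 0'
python3 - <<'E'
from lid import *
s=st();d=s['tcp_pos']-O;print(d@X,d@Y);im=cap('scene','s22')
cv2.imwrite('pics/s22c.png',cv2.resize(im[100:240,210:370,::-1],None,fx=4,fy=4,interpolation=cv2.INTER_CUBIC))
E
```

```text
time_s: 32.88
tcp_pos: [0.5377, 0.0953, 0.0897]
eef_rot: [-180.0, -0.0, -96.8]
contact_force: [1.1, 0.8, 4.0]
gripper_width: 0.0006
time_s: 33.13
tcp_pos: [0.5376, 0.0947, 0.0869]
eef_rot: [-180.0, -0.1, -96.8]
contact_force: [1.0, -2.2, 5.5]
gripper_width: 0.0007
t 33.13 tcp [0.5376 0.0947 0.0869] rot [-179.96   -0.07  -96.8 ] F [ 1.02 -2.25  5.54] M [-0.77 -0.22 -0.  ] w 0.0007
-0.07873027901239137 -0.0007001174265640857
```

View pics/s22c.png

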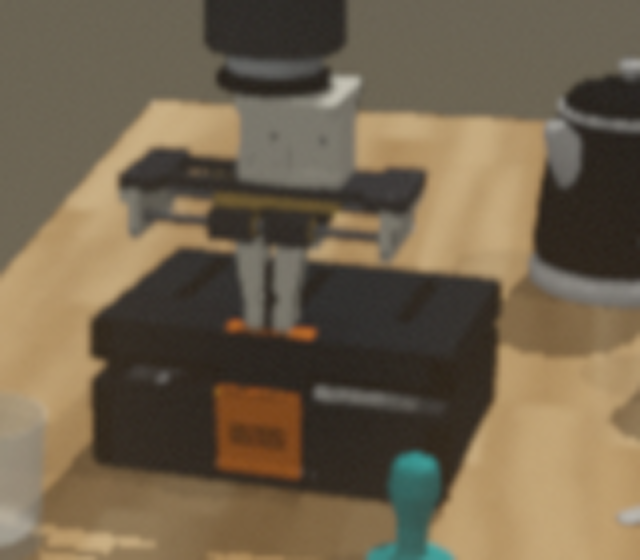

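```bash
python3 -m inch '0 0 .0015 0 0 0 0;0 0 .0015 0 0 0 0;0 0 0 0 0 0 0'
python3 -m inch '0 0 .0015 0 0 0 0;0 0 .0015 0 0 0 0;0 0 0 0 0 0 0'
```

```text
time_s: 33.43
tcp_pos: [0.5372, 0.0945, 0.0834]
eef_rot: [180.0, -0.1, -96.8]
contact_force: [0.9, -2.4, 4.3]
gripper_width: 0.0005
time_s: 33.68
tcp_pos: [0.5363, 0.0954, 0.0794]
eef_rot: [179.9, -0.0, -96.9]
contact_force: [-0.4, 0.3, -0.1]
gripper_width: 0.0005
```

```bash
python3 - <<'E'
from lid import *
s=st();im=cap('scene','s23')
cv2.imwrite('pics/s23c.png',cv2.resize(im[100:240,210:370,::-1],None,fx=4,fy=4,interpolation=cv2.INTER_CUBIC))
E
```

```text
t 33.68 tcp [0.5363 0.0954 0.0794] rot [179.9   -0.03 -96.85] F [-0.43  0.3  -0.13] M [0.   0.15 0.01] w 0.0005
```

View pics/s23c.png

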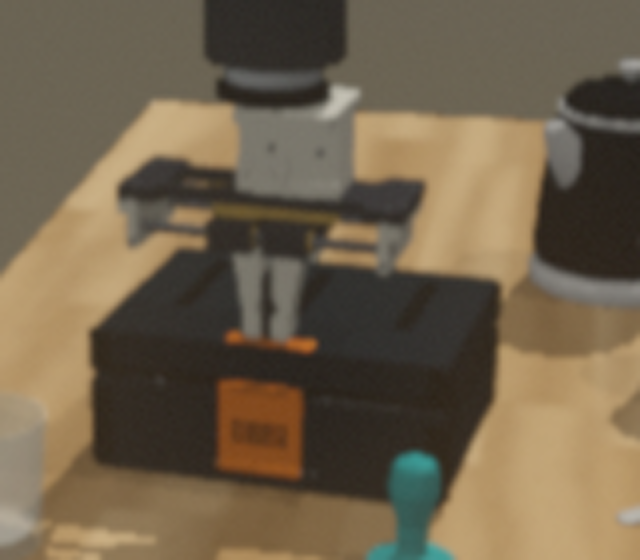

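```bash
python3 -m inch '0 0 .001 0 0 0 0;0 0 .001 0 0 0 0;0 0 0 0 0 0 0'
python3 -m inch '0 0 .001 0 0 0 0;0 0 .001 0 0 0 0;0 0 0 0 0 0 0'
```

```text
time_s: 33.98
tcp_pos: [0.537, 0.0956, 0.0786]
eef_rot: [180.0, -0.0, -96.8]
contact_force: [-2.0, -1.8, 3.6]
gripper_width: 0.0005
time_s: 34.23
tcp_pos: [0.5371, 0.0956, 0.0784]
eef_rot: [-180.0, -0.0, -96.8]
contact_force: [-8.5, -0.6, 19.4]
gripper_width: 0.0004
```

The force dropped to about zero at the click. Pressing further now meets a solid stop: 19 N with no travel. I'll back off and check.

```bash
python3 -m inch '0 0 -.005 0 0 0 0;0 0 -.02 0 0 0 0;0 0 -.03 0 0 0 0;0 0 -.035 0 0 0 0;0 0 -.035 0 0 0 0;0 0 -.035 0 0 0 0;0 0 -.02 0 0 0 0;0 0 0 0 0 0 0;0 0 0 0 0 0 0'
python3 - <<'E'
from lid import *
s=st();im=cap('scene','s24');w=cap('wrist','w24');c=cam('wrist');t=cap('top','t24')
cv2.imwrite('pics/s24c.png',cv2.resize(im[140:300,200:400,::-1],None,fx=3.5,fy=3.5,interpolation=cv2.INTER_CUBIC))
for th_ in (0,.05,.11): print(th_,[np.round(proj('wrist',lid(.19,.034,y,th_),c),1) for y in (-.125,.125)],[np.round(proj('scene',lid(.19,.034,y,th_)),1) for y in (-.125,.125)])
E
```

```text
time_s: 34.98
tcp_pos: [0.5376, 0.096, 0.2576]
eef_rot: [-179.9, 0.1, -96.8]
contact_force: [0.4, -0.0, -0.5]
gripper_width: 0.0003
t 34.98 tcp [0.5376 0.096  0.2576] rot [-179.88    0.11  -96.82] F [ 0.37 -0.01 -0.53] M [ 0.03  0.15 -0.03] w 0.0003
0 [array([143.5, 171.6]), array([410.6, 170.7])] [array([321.1, 191.1]), array([231.6, 181.1])]
0.05 [array([140. , 175.6]), array([414. , 174.7])] [array([321.4, 187.5]), array([231.8, 177.6])]
0.11 [array([135.8, 181.4]), array([418.2, 180.4])] [array([321.8, 183.1]), array([232.1, 173.4])]
```

View pics/s24c.png

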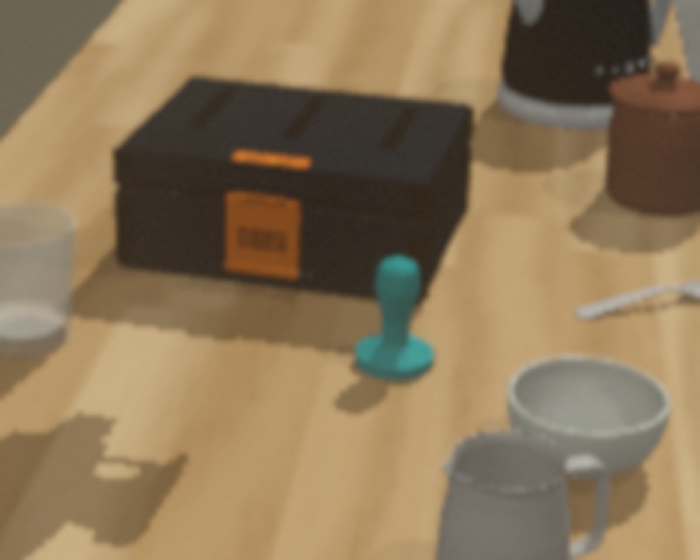

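View pics/w24.png

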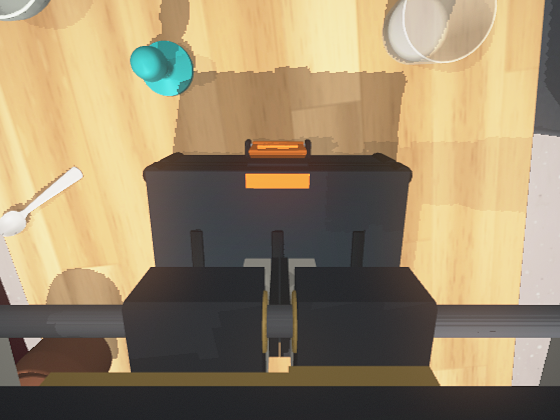

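View pics/t24.png

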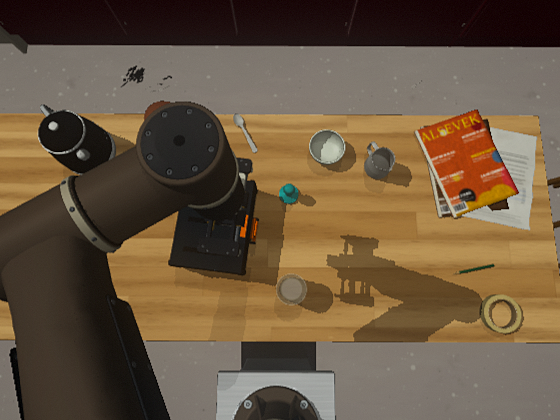

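```bash
python3 - <<'E'
from h import *
print(r.close_job()); print(r.get_state()['time_s'])
E
```

```text
the job is handed in; nothing more can be done
None
the job is handed in; nothing more can be done
```

The coffee kit is packed and the case is shut. I handed the job in at about 35 s of the 72 s; no verdict was reported.

- **Portafilter:** it lies flat in its cut-out with the basket in the wide end. It touched down at the expected height, and a picture after release showed it seated.
- **Tamper:** the one with the dark handle and steel foot stands upright in the round pocket. The turquoise look-alike was not touched.
- **Lid:** I pushed it over from behind and pressed on the orange pad. The force, only about 5 N in the readings between steps, fell to zero. After that it met a solid stop, 19 N with no further movement. In the last pictures the lid corners match the fully shut position, and the lid stayed down after the arm backed off.
- **Cup and bystanders:** the cup was in its pocket in the last view before closing. The tumbler, jug and bowl stand where they were in the final pictures.

**What failed or disagreed**
- **First two grips:** both missed the portafilter. The first lifted before the fingers had closed. The second slipped off the handle and moved the portafilter a few millimetres, because the real fingertips are 20–25 mm short of the reported tool point; I corrected for this afterwards.
- **Pressing force:** the readings stayed below the stated 10 to 15 N, probably because the peak fell between them.
- **Catch:** I judged it from the force and the pictures and did not measure its angle.

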